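# Release a syringe pump's pusher block and set it against the plunger

## Task

The syringe pump's pusher block is still locked to the lead screw and stands away from the syringe that has just been loaded. With a fingertip, roll the knurled wheel in the block's front two full turns anticlockwise seen from above, counting them (up to a quarter turn short or half a turn over is fine, more would run the lock pin off its thread); then push the freed block along its rods with the fingertip until it just rests against the plunger's end, without pushing the plunger in. Work by touch only: pick nothing up, and leave the timer, forceps and dropper bottle where they are.

Things in the scene. Friction and masses are not known exactly. Their poses are not given: they have to be found in the camera images.
- pump: White syringe pump, fixed to the bench: case 124 mm deep (x), 280 mm long (y), deck 50 mm high. Origin: centre of its underside; x points to its back (display panel at the front, -x), y along it to the end where the pusher block starts, z up. Two rods and a lead screw lie along y below 73 mm, between bearing plates 78 mm high at y = +-127 to 138 mm.
- clamp_top (a point): Top of the syringe clamp's post, 116 mm above the bench, the highest part there, at x = +47 mm, y = -90 mm of the pump (27 mm behind the syringe's axis). The clear syringe (barrel 21 mm thick, axis 90 mm above the bench, at x = +20 mm of the pump) is clamped at the -y end; its white plunger points to +y, at the block.
- wheel_centre (a point): Centre of the locking wheel, on its upright axis, 90 mm above the bench; rides with the block; axes as the pump's. The wheel is a dark steel disc, 20 mm radius over its 20 upright rounded ribs (knurl 2 mm deep), 14 mm thick, captive in a slot of the block. A white line on its top face and rim points to the front at the start.
- wheel_front (a point): Foremost point of the wheel's rim (20 mm from its axis, towards the pump's -x), rides with the block. The rim stands 13 mm out of the block's front face; only about 65 degrees of it either side of this point can be reached. It spans 83 to 97 mm above the bench; the deck is 33 mm below it and nothing stands in front of it above the deck.
- lock_wheel (a joint): Angle of the wheel, rad: 0 at the start (tight), growing anticlockwise seen from above, which loosens (the front of the rim moves to the pump's -y); hard stop at 18.85. One full turn is 6.283. It resists with 0.02 N m (about 1 N at the rim) and stays where it is left. It does not rise; it lifts the lock pin 2 mm a turn.
- pin_top (a point): Top of the 8 mm steel lock pin in the block's top face on the wheel's axis: 111 mm above the bench when locked (2 mm proud of the block), 115 mm after two turns.
- pusher (a joint): Travel of the pusher block, m: 0 where it is locked at the start, growing as it slides to the syringe (the pump's -y), 0.10 at most. The lock pin's tooth sits in the lead screw and holds the block (1 mm of play) until the wheel has turned about 1.6 turns. Freed, it slides against about 6 N and stays where it is left.
- pusher_back (a point): Point to push: on the block's +y side face, 97 mm above the bench, 24 mm behind (+x) the wheel's axis. The grey block is 73 mm deep (x), 50 mm long (y), from 54 to 109 mm above the bench; the face reaches 31 mm in front of this point and 42 mm behind. At the start a bearing plate (78 mm high) begins 27 mm beyond the face. Axes as the pump's.
- pusher_face (a point): Point of the block's -y side face (steel wear plate) that meets the plunger, 90 mm above the bench on the syringe's axis. Axes as the pump's.
- plunger_end (a point): Centre of the outer face of the plunger's round white thumb plate (26 mm across), 90 mm above the bench on the syringe's axis, 35 to 70 mm from pusher_face at the start. The block rests against the plunger when this point is at pusher_face.
- plunger (a joint): How far the plunger is in, m, growing as it is pushed into the syringe (the pump's -y); 0 to 0.035 at the start. It resists with about 15 N and must stay where it is.
- bench_timer: Flat white bench timer, 60 x 70 x 16 mm, origin under its centre. Loose; leave alone.
- forceps: Steel forceps lying on the bench, 128 mm long, 16 mm wide, 9 mm high, origin under the centre, long along its y. Loose; leave alone.
- dropper_4: Small dropper bottle standing on the bench, 24 mm thick, 62 mm high, origin under its centre. Loose; leave alone.

How it is judged:
By the outcome, as a careful person would: the job done as asked, in the order asked, and still so for the second after the job is handed in, with the robot touching nothing.
It also fails if it takes over 58 s, if anything falls off the work surface, if the arm or the gripper's body presses on something with over 40 N, if the wrist force passes 120 N, or if a joint passes its speed limit or range.

## Robot

A 7-joint arm with a two-finger parallel gripper is mounted at the origin on a cart in front of the work surface, level with it; the furniture and walls round the work are solid. World frame = base frame: x ahead of the robot, y to its left, z up, the work surface at z = 0. Lengths are in m, angles in degrees, forces in N, time in s.
With the tool pointing down it reaches from about 0.35 to 0.9 m from the base axis. Payload 8.1 kg.
Tool frame: the origin (TCP) lies at the very end of the fingers, on their centre line; the grasp point (between the pads) lies 19 mm behind it; z points along the fingers, y is the direction in which the jaws open and shut (so a half turn about z gives the same grasp; the last joint's range is limited). The gripper opens to 92 mm and grips with 3 to 60 N. Pads are 19 mm wide; open, the fingers measure 130 mm over their backs; the gripper's body (75 mm by 190 mm) begins 47 mm behind the grasp point.
Start: joints at [-71.654, 24.895, 1.432, 90.138, -0.665, 64.973, -4.303], TCP at [0.256, 0.57, 0.227] pointing down, gripper open.
Joint ranges: [-149.89, 149.89], [-25.12, 119.58], [-72.63, 75.52], [4.76, 147.25], [-75.54, 255.54], [6.69, 114.76], [-157.13, 157.13]. Speed limits (degrees/s): [127.2, 127.2, 172.46, 172.46, 180, 180, 180].

## Interface

Orientations are given as a 3x3 rotation matrix whose columns are the frame's x, y, z axes.
In Python, from workcell import env gives the robot as it stands. The module is installed in compiled form; this text tells all that it offers.
- The arm moves only by the tool servo_tool, never from a script. Its argument "commands" is a list of rows, each an object of numbers: "tx", "ty", "tz": the shift along the tool's x, y, z in m; "wx", "wy", "wz": the turn, a rotation vector about the tool's x, y, z in degrees. A call has 1 to 5 rows; each row shifts and turns the commanded pose from where the row before left it, along the tool's axes as they then stand; what a row does not reach is not made up. A row lasts 1/10 s, in which the tool goes at most 50 mm and 8.59 degrees, less where a joint would pass 70% of its speed; a pose out of reach is approached as far as the arm can. A call is refused whole if a number of a shift passes 0.05 or a number of a turn 8.59, either way. A call with a gripper value outside its range is refused whole. "hand" is the finger opening in m, from 0 to 0.0918, set as the call begins (left out, the last holds). The fingers move at their own pace and stop on an object; "force" is the grip in N (left out, the last holds). Time passes only in rows, so rows that do not move let the fingers close. It gives the time, the measured TCP pose, the force and the opening at its end, in the units of the state.
- env.state(): the state, without advancing time (a new reading comes with each control period).
- env.capture(name): name is "scene" or "top" or "wrist"; returns the picture (480x640x3 uint8, red, green, blue); there is no depth.
- env.camera_params(name): a dict with "vfov" (degrees; the focal length in pixels is half the picture's height over the tangent of half this angle, whatever the lens; pixels are square), "cx", "cy" (the principal point, pixels), "pose" (4x4, takes a point from camera to world coordinates). Camera axes: x right, y up, looking along -z (the intrinsics and any distortion apply to the point x, -y, -z); pixel columns grow to the right and rows downward; lengths in m; the calibration is good to about 2 mm. A picture is of the moment at which its call begins: read the wrist's pose just before it. camera_params takes no time and is no camera call; for the wrist camera it gives the pose at the moment of the call.
- env.finish_job(): hands the job in, once; it reports no verdict.
Trained networks look in the newest picture that a camera, given by its name, has taken for a name from the list of things; names that differ only in an ending like _2 or _b are one class to them, and where a whole thing is asked for, a point or a joint stands for the part that bears it (a point fixed in the world has none). Each returns a list of dicts, best first, with "score" (0 to 1); they miss things now and then, are a little off and sometimes report something else, mostly with a low value. They report only what shows in the picture. A call takes as long as a camera call.
- env.find_in(camera, name): "location" ([x, y, z] in m, in world coordinates, good to about 4 mm: the middle of the surface that is visible of it).
- env.place_of(camera, name): "location" ([x, y, z] in m, in world coordinates, good to about 4 mm: a listed point, or the origin of a listed thing).
The state is a dict: "clock": time; "q": joint angles; "joint_vel": joint speeds; "effort": joint torques, N m; "eef_pos": TCP position; "orientation": TCP orientation; "ft_force": force on the tool from outside, world axes, zero at the start; "torque": the same for the moment, N m; "finger_gap": finger opening in m.
Only numpy, scipy, OpenCV 4.12 (cv2) and the standard library are available. Lean on these libraries where they do the work, as an engineer would, in place of code of your own. Each camera call takes 0.05 s, during which the arm holds its last target.

## Working session

There is one attempt and no reset: what is moved stays moved. The work goes in short steps, Python scripts to look and compute and a tool call to move; the robot and the scene stay as the last step left them, time stands still between calls to the robot, and variables do not carry over. Pictures are saved under pics/ and viewed, and the job is handed in when it is done.

Besides the shell and the picture viewer there is one more tool, called as name([rows], argument=value, ...), one row to a line, values as JSON. servo_tool: Moves the arm, as the interface text tells. Its arguments: {"type":"object","properties":{"commands":{"type":"array"},"hand":{"type":"number"},"force":{"type":"number"}},"required":["commands"]}

```bash
mkdir -p pics; cat > h.py <<'E'
from workcell import env
import numpy as np, cv2
def snap(cam,fn):
    im=env.capture(cam); cv2.imwrite('pics/'+fn,cv2.cvtColor(im,cv2.COLOR_RGB2BGR)); return im
def proj(cam,p):
    c=env.camera_params(cam); T=np.array(c['pose']); q=np.linalg.inv(T)@np.r_[p,1]
    f=240/np.tan(np.radians(c['vfov']/2)); return c['cx']+f*q[0]/-q[2], c['cy']+f*(-q[1])/-q[2]
E
python3 - <<'E'
from h import *
np.set_printoptions(precision=4,suppress=True)
s=env.state(); print(s)
for c in ['scene','top','wrist']:
    snap(c,c+'0.png'); print(c,env.camera_params(c))
for c in ['top','scene']:
    for n in ['pump','clamp_top','wheel_centre','wheel_front','pin_top','pusher_back','pusher_face','plunger_end']:
        r=env.place_of(c,n); print(c,n,[(np.round(a['location'],4),round(a['score'],2)) for a in r[:2]])
print(env.state()['clock'])
E
```

```text
{'clock': 0.0, 'q': array([-71.6548,  24.935 ,   1.4307,  90.1873,  -0.6636,  64.973 ,
        -4.3022]), 'joint_vel': array([ 0.0111,  0.0584, -0.1151, -0.0152, -0.0301, -0.0407,  0.0944]), 'effort': array([ -0.0005, -66.7838,   0.9844, -31.4462,  -0.0607,   0.0428,
         0.0003]), 'eef_pos': array([0.2563, 0.5695, 0.226 ]), 'orientation': array([[-0.9119,  0.4103, -0.0005],
       [ 0.4103,  0.9119, -0.0014],
       [-0.0002, -0.0015, -1.    ]]), 'ft_force': array([-0.3661,  0.2193,  0.1549]), 'torque': array([ 0.0068, -0.0065, -0.0166]), 'finger_gap': 0.09175566452058971}
scene {'vfov': 51.25944675330802, 'cx': 312.0493994631034, 'cy': 247.84864768953352, 'pose': array([[-0.7772,  0.4249, -0.4642,  0.0782],
       [-0.6292, -0.5398,  0.5593,  0.1418],
       [-0.0129,  0.7267,  0.6868,  0.7201],
       [ 0.    ,  0.    ,  0.    ,  1.    ]])}
top {'vfov': 43.05340951898067, 'cx': 318.55795507927775, 'cy': 238.47203588005894, 'pose': array([[ 0.0275,  0.9752, -0.2196,  0.2805],
       [-0.9996,  0.0274, -0.0038, -0.3842],
       [ 0.0023,  0.2196,  0.9756,  1.1239],
       [ 0.  
[... 671 characters left out ...]
sher_face [(array([ 0.5604, -0.3519,  0.0902]), 0.84), (array([ 0.3551, -0.5122, -0.    ]), 0.42)]
top plunger_end [(array([ 0.5493, -0.4309,  0.0897]), 0.57), (array([ 0.3565, -0.5132, -0.0012]), 0.3)]
scene pump [(array([ 0.5284, -0.3995,  0.0015]), 0.88)]
scene clamp_top [(array([ 0.5646, -0.499 ,  0.1175]), 0.86)]
scene wheel_centre [(array([ 0.5185, -0.3211,  0.0906]), 0.91)]
scene wheel_front [(array([ 0.4932, -0.3197,  0.0902]), 0.74)]
scene pin_top []
scene pusher_back [(array([ 0.5401, -0.3007,  0.0966]), 0.61)]
scene pusher_face [(array([ 0.5568, -0.3569,  0.09  ]), 0.8), (array([ 0.3524, -0.5176, -0.0006]), 0.27)]
scene plunger_end [(array([ 0.5454, -0.4232,  0.0919]), 0.49)]
0.95
```

View pics/scene0.png

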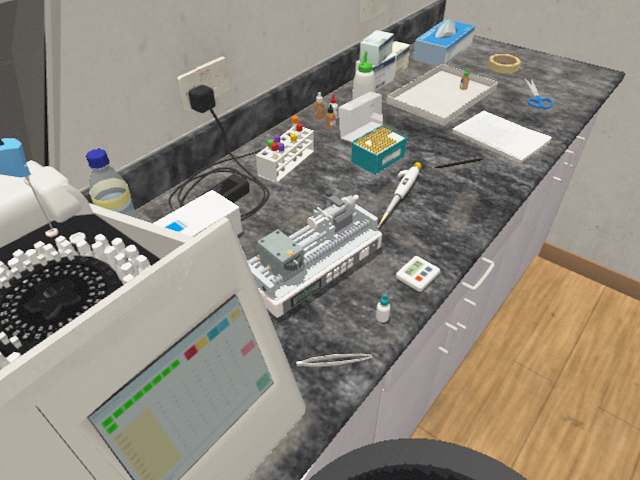

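View pics/top0.png

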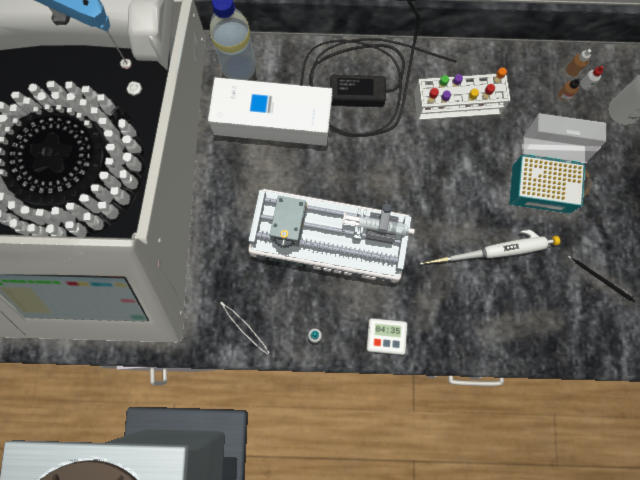

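```bash
cat >> h.py <<'E'
def ray(cam,u,v):
    c=env.camera_params(cam); T=np.array(c['pose']); f=240/np.tan(np.radians(c['vfov']/2))
    d=T[:3,:3]@np.array([(u-c['cx'])/f,-(v-c['cy'])/f,-1]); return T[:3,3],d/np.linalg.norm(d)
def tri(a,b):
    o1,d1=ray('scene',*a); o2,d2=ray('top',*b)
    t=np.linalg.lstsq(np.c_[d1,-d2],o2-o1,rcond=None)[0]; p,q=o1+t[0]*d1,o2+t[1]*d2
    return (p+q)/2,np.linalg.norm(p-q)
E
python3 - <<'E'
from h import *
np.set_printoptions(precision=4,suppress=True)
for n,a,b in [('scr tr',(236,296),(131,275)),('scr br',(273,385),(148,322)),('case bot',(305,410),(183,338)),('hood corner',(240,207),(137,240)),('hole',(52,233),(133,88))]:
    print(n,*tri(a,b))
# pump fit: unknown tx,ty,yaw,block offset b(y), wheel x
from scipy.optimize import least_squares
obs=[]
for c,L in {'t':[('p',(.5328,-.4013)),('c',(.5662,-.5015)),('w',(.5145,-.3255)),('wf',(.4945,-.3195)),('pb',(.5438,-.3045)),('pf',(.5604,-.3519)),('pe',(.5493,-.4309))],
 's':[('p',(.5284,-.3995)),('c',(.5646,-.499)),('w',(.5185,-.3211)),('wf',(.4932,-.3197)),('pb',(.5401,-.3007)),('pf',(.5568,-.3569)),('pe',(.5454,-.4232))]}.items(): obs+=L
def model(v):
    x,y,th,wx,by,pe=v; R=np.array([[np.cos(th),-np.sin(th)],[np.sin(th),np.cos(th)]])
    m={'p':(0,0),'c':(.047,-.09),'w':(wx,by),'wf':(wx-.02,by),'pb':(wx+.024,by+.025),'pf':(.02,by-.025),'pe':(.02,pe)}
    return {k:R@np.array(p)+[x,y] for k,p in m.items()}
f=lambda v:np.concatenate([model(v)[k]-np.array(o) for k,o in obs])
r=least_squares(f,[.53,-.4,0,-.01,.08,-.03],loss='soft_l1',f_scale=.004); print(r.x,np.degrees(r.x[2])); print(model(r.x)); print(np.round(r.fun.reshape(-1,2)*1e3,1))
E
python3 - <<'E'
import cv2
a=cv2.imread('pics/top0.png')[170:300,230:430]; cv2.imwrite('pics/topc.png',cv2.resize(a,None,fx=4,fy=4,interpolation=3))
E
```

```text
scr tr [ 0.4137 -0.1121  0.2539] 0.0021952366084213555
scr br [ 0.3575 -0.1045  0.1171] 0.002347214260619065
case bot [ 0.3372 -0.1429  0.0186] 0.004957724841973389
hood corner [ 0.4381 -0.1522  0.3593] 0.013830918990508765
hole [ 0.742  -0.0582  0.2093] 0.03156951151831494
[ 0.5313 -0.4023 -0.1469 -0.0279  0.076  -0.0222] -8.414504600116775
{'p': array([ 0.5313, -0.4023]), 'c': array([ 0.5646, -0.4982]), 'w': array([ 0.5148, -0.323 ]), 'wf': array([ 0.495 , -0.3201]), 'pb': array([ 0.5422, -0.3018]), 'pf': array([ 0.5585, -0.3548]), 'pe': array([ 0.5478, -0.4272])}
[[-1.5 -1. ]
 [-1.6  3.3]
 [ 0.3  2.5]
 [ 0.5 -0.6]
 [-1.6  2.7]
 [-1.9 -2.9]
 [-1.5  3.7]
 [ 2.9 -2.8]
 [-0.   0.8]
 [-3.7 -1.9]
 [ 1.8 -0.4]
 [ 2.1 -1.1]
 [ 1.7  2.1]
 [ 2.4 -4. ]]
```

View pics/topc.png

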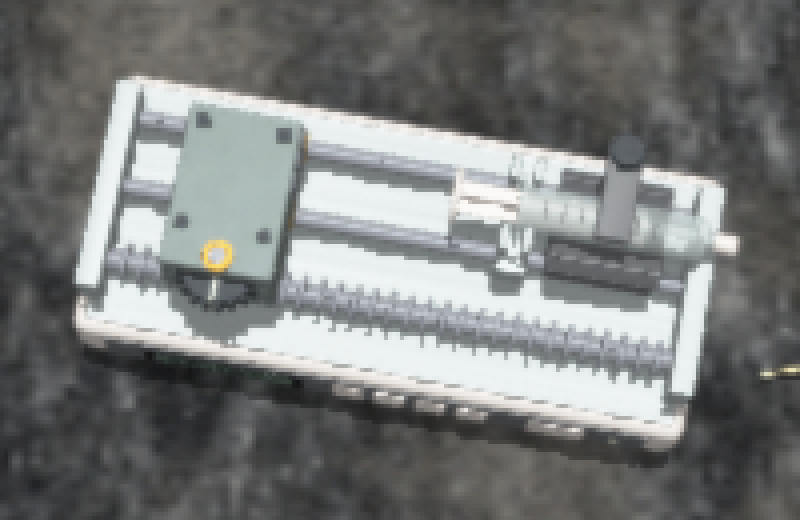

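View pics/wrist0.png

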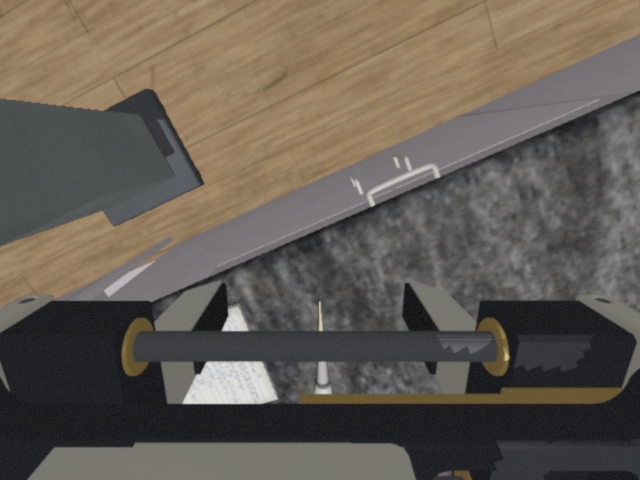

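servo_tool([
  {"tz":-0.05},
  {"tz":-0.05,"wz":6},
  {"tz":-0.05,"wz":8},
  {"tz":-0.05,"wz":8},
  {"tz":-0.05,"wz":8},
], hand=0)

```text
$.commands[0]: bad value
```

```bash
cat >> h.py <<'E'
def plan(goal,n,dyaw,p0=None,dz=None):
    """n rows to goal xyz (world), total tool-z turn dyaw deg, from measured pose"""
    s=env.state(); R=np.array(s['orientation']); p=np.array(s['eef_pos']) if p0 is None else np.array(p0)
    for w in np.linspace(0,1,n+1)[:-1]:
        a=np.radians(dyaw*w); Rz=np.array([[np.cos(a),-np.sin(a),0],[np.sin(a),np.cos(a),0],[0,0,1]])
        print(np.round((R@Rz).T@((np.array(goal)-p)/n),4), round(dyaw/n,2))
E
python3 - <<'E'
from h import *
s=env.state(); print(s['q'],s['eef_pos'],s['orientation'].round(3))
print('a');plan([.42,.25,.48],8,64)
E
```

```text
[-71.6535844   24.89568528   1.4317196   90.13656984  -0.66670989
  64.97495858  -4.30298502] [0.25646227 0.56997162 0.22674221] [[-0.912  0.41  -0.   ]
 [ 0.41   0.912  0.   ]
 [ 0.     0.    -1.   ]]
a
[-0.0351 -0.0281 -0.0317] 8.0
[-0.0386 -0.0229 -0.0317] 8.0
[-0.0414 -0.0173 -0.0317] 8.0
[-0.0434 -0.0114 -0.0317] 8.0
[-0.0446 -0.0052 -0.0317] 8.0
[-0.0449  0.001  -0.0317] 8.0
[-0.0443  0.0073 -0.0317] 8.0
[-0.0429  0.0134 -0.0317] 8.0
```

servo_tool([
  {"tx":0,"ty":0,"tz":-0.05,"wx":0,"wy":0,"wz":0},
  {"tx":0,"ty":0,"tz":-0.05,"wx":0,"wy":0,"wz":6},
  {"tx":0,"ty":0,"tz":-0.05,"wx":0,"wy":0,"wz":8},
  {"tx":0,"ty":0,"tz":-0.05,"wx":0,"wy":0,"wz":8},
  {"tx":0,"ty":0,"tz":-0.05,"wx":0,"wy":0,"wz":8},
], hand=0)

```text
clock: 1.45
eef_pos: [0.2563, 0.5694, 0.4792]
orientation: [[-0.58, 0.815, 0.0], [0.815, 0.58, 0.001], [0.0, 0.001, -1.0]]
ft_force: [-0.3, 1.2, -0.2]
finger_gap: 0.0562
```

```bash
python3 - <<'E'
from h import *
s=env.state(); print(s['q'],s['eef_pos'],s['orientation'].round(3))
print('a');plan([.42,.25,.49],8,64)
E
```

```text
[-76.19687466  20.6312188    9.10176453  62.24571903  -3.22328708
  97.30842462 -32.63846052] [0.25629707 0.56943378 0.47916694] [[-0.58   0.815  0.   ]
 [ 0.815  0.58   0.001]
 [ 0.     0.001 -1.   ]]
a
[-0.0444 -0.0065 -0.0014] 8.0
[-0.0449 -0.0002 -0.0014] 8.0
[-0.0445  0.006  -0.0014] 8.0
[-0.0432  0.0121 -0.0014] 8.0
[-0.0411  0.018  -0.0014] 8.0
[-0.0382  0.0236 -0.0014] 8.0
[-0.0345  0.0287 -0.0014] 8.0
[-0.0302  0.0332 -0.0014] 8.0
```

servo_tool([
  {"tx":-0.044,"ty":-0.006,"tz":0,"wx":0,"wy":0,"wz":8},
  {"tx":-0.045,"ty":0,"tz":0,"wx":0,"wy":0,"wz":8},
  {"tx":-0.044,"ty":0.006,"tz":0,"wx":0,"wy":0,"wz":8},
  {"tx":-0.043,"ty":0.012,"tz":0,"wx":0,"wy":0,"wz":8},
  {"tx":-0.041,"ty":0.018,"tz":0,"wx":0,"wy":0,"wz":8},
])

```text
clock: 1.95
eef_pos: [0.3605, 0.3704, 0.4769]
orientation: [[0.079, 0.997, 0.0], [0.997, -0.079, 0.001], [0.001, 0.0, -1.0]]
ft_force: [1.0, 0.4, 0.0]
finger_gap: 0.0162
```

```bash
python3 - <<'E'
from h import *
s=env.state(); print(s['q'],s['eef_pos'],s['orientation'].round(3))
print('a');plan([.43,.18,.49],5,40)
E
```

```text
[-67.44764056   8.42406912  19.26865098  78.97761042  -2.79410034
  93.02857272 -53.07145571] [0.36051833 0.3704224  0.47690737] [[ 0.079  0.997  0.   ]
 [ 0.997 -0.079  0.001]
 [ 0.001  0.    -1.   ]]
a
[-0.0369  0.0169 -0.0026] 8.0
[-0.0342  0.0218 -0.0026] 8.0
[-0.0308  0.0264 -0.0026] 8.0
[-0.0268  0.0304 -0.0026] 8.0
[-0.0223  0.0338 -0.0026] 8.0
```

servo_tool([
  {"tx":-0.04,"ty":0.017,"tz":0,"wx":0,"wy":0,"wz":8},
  {"tx":-0.038,"ty":0.02,"tz":0,"wx":0,"wy":0,"wz":8},
  {"tx":-0.036,"ty":0.025,"tz":0,"wx":0,"wy":0,"wz":8},
  {"tx":-0.032,"ty":0.03,"tz":0,"wx":0,"wy":0,"wz":8},
  {"tx":-0.028,"ty":0.034,"tz":0,"wx":0,"wy":0,"wz":8},
])

```text
clock: 2.45
eef_pos: [0.4188, 0.1603, 0.4769]
orientation: [[0.702, 0.713, 0.0], [0.713, -0.702, 0.001], [0.001, -0.0, -1.0]]
ft_force: [0.5, 0.7, 0.3]
finger_gap: 0.0005
```

```bash
python3 - <<'E'
from h import *
s=env.state(); print(s['q'],s['eef_pos'],s['orientation'].round(3))
print('a');plan([.43,-.1,.48],6,48)
E
```

```text
[-5.71374320e+01  2.12682284e-03  3.00134570e+01  8.76370197e+01
 -2.85712399e-02  9.23242326e+01 -7.16756924e+01] [0.41876945 0.16026957 0.47690686] [[ 0.702  0.713  0.   ]
 [ 0.713 -0.702  0.001]
 [ 0.001 -0.    -1.   ]]
a
[-0.0296  0.0318 -0.0005] 8.0
[-0.0249  0.0356 -0.0005] 8.0
[-0.0197  0.0387 -0.0005] 8.0
[-0.0141  0.0411 -0.0005] 8.0
[-0.0083  0.0426 -0.0005] 8.0
[-0.0023  0.0434 -0.0005] 8.0
```

servo_tool([
  {"tx":-0.03,"ty":0.032,"tz":0,"wx":0,"wy":0,"wz":8},
  {"tx":-0.025,"ty":0.036,"tz":0,"wx":0,"wy":0,"wz":8},
  {"tx":-0.02,"ty":0.039,"tz":0,"wx":0,"wy":0,"wz":8},
  {"tx":-0.014,"ty":0.041,"tz":0,"wx":0,"wy":0,"wz":8},
  {"tx":-0.008,"ty":0.043,"tz":0,"wx":0,"wy":0,"wz":8},
])

```text
clock: 2.95
eef_pos: [0.4292, -0.058, 0.477]
orientation: [[0.995, 0.095, 0.001], [0.095, -0.995, 0.001], [0.001, -0.001, -1.0]]
ft_force: [1.3, -0.5, -0.4]
finger_gap: 0.0006
```

```bash
python3 - <<'E'
from h import *
s=env.state(); print(s['q'],s['eef_pos'],s['orientation'].round(3))
print('a');plan([.44,-.28,.45],5,13.5)
E
```

```text
[-43.9968352   -3.41275038  42.89338046  89.90900656   2.27232557
  92.54406213 -85.59436107] [ 0.42921619 -0.05800885  0.47695557] [[ 0.995  0.095  0.001]
 [ 0.095 -0.995  0.001]
 [ 0.001 -0.001 -1.   ]]
a
[-0.0021  0.0444  0.0054] 2.7
[0.     0.0445 0.0054] 2.7
[0.0021 0.0444 0.0054] 2.7
[0.0042 0.0443 0.0054] 2.7
[0.0063 0.044  0.0054] 2.7
```

servo_tool([
  {"tx":-0.001,"ty":0.046,"tz":0,"wx":0,"wy":0,"wz":2.8},
  {"tx":0.001,"ty":0.046,"tz":0,"wx":0,"wy":0,"wz":2.8},
  {"tx":0.003,"ty":0.046,"tz":0,"wx":0,"wy":0,"wz":2.8},
  {"tx":0.006,"ty":0.046,"tz":0.02,"wx":0,"wy":0,"wz":2.7},
  {"tx":0.008,"ty":0.046,"tz":0.045,"wx":0,"wy":0,"wz":2.7},
])

```text
clock: 3.45
eef_pos: [0.447, -0.2789, 0.4234]
orientation: [[0.99, -0.142, 0.004], [-0.142, -0.99, -0.003], [0.005, 0.002, -1.0]]
ft_force: [1.2, 1.3, -0.1]
finger_gap: 0.0005
```

```bash
python3 - <<'E'
from h import *
np.set_printoptions(precision=4,suppress=True)
s=env.state(); print(s['q'],s['eef_pos'],s['orientation'].round(3))
snap('wrist','w1.png')
for n in ['pump','clamp_top','wheel_centre','wheel_front','pin_top','pusher_back','pusher_face','plunger_end']:
        r=env.place_of('wrist',n); print(n,[(np.round(a['location'],4),round(a['score'],2)) for a in r[:2]])
print(env.state()['clock'])
E
```

```text
[-20.8859  12.9953  61.0914  87.0356 -11.4218  86.3811 -57.9238] [ 0.447  -0.2789  0.4234] [[ 0.99  -0.142  0.004]
 [-0.142 -0.99  -0.003]
 [ 0.005  0.002 -1.   ]]
pump [(array([ 0.5327, -0.4012, -0.001 ]), 0.83)]
clamp_top [(array([ 0.5675, -0.4978,  0.1197]), 0.89)]
wheel_centre [(array([ 0.5144, -0.3218,  0.0905]), 0.97)]
wheel_front [(array([ 0.4943, -0.32  ,  0.0909]), 0.6), (array([ 0.5487, -0.4251,  0.0906]), 0.16)]
pin_top [(array([ 0.5122, -0.3223,  0.1127]), 0.61), (array([ 0.5186, -0.3225,  0.092 ]), 0.47)]
pusher_back [(array([ 0.5381, -0.2997,  0.0955]), 0.58), (array([ 0.5581, -0.3589,  0.0892]), 0.52)]
pusher_face [(array([ 0.5584, -0.3557,  0.0892]), 0.67)]
plunger_end [(array([ 0.55  , -0.421 ,  0.0921]), 0.58), (array([ 0.5357, -0.299 ,  0.0971]), 0.58)]
3.9
```

View pics/w1.png

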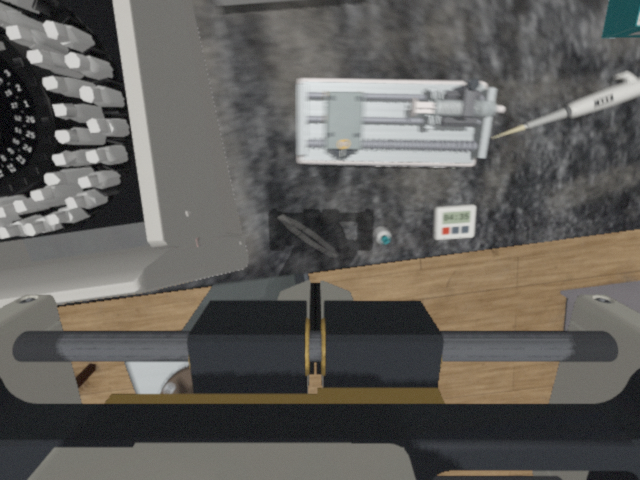

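servo_tool([
  {"tx":0.003,"ty":0.003,"tz":0.05,"wx":0,"wy":0,"wz":0.2},
  {"tx":0.003,"ty":0.004,"tz":0.05,"wx":0,"wy":0,"wz":0},
  {"tx":0.003,"ty":0.004,"tz":0.05,"wx":0,"wy":0,"wz":0},
  {"tx":0.002,"ty":0.004,"tz":0.05,"wx":0,"wy":0,"wz":0},
  {"tx":0.002,"ty":0.004,"tz":0.05,"wx":0,"wy":0,"wz":0},
])

```text
clock: 4.4
eef_pos: [0.4577, -0.2951, 0.1722]
orientation: [[0.99, -0.14, 0.002], [-0.14, -0.99, -0.0], [0.002, -0.0, -1.0]]
ft_force: [1.2, 1.1, 0.7]
finger_gap: 0.0005
```

```bash
cat >> h.py <<'E'
ex=np.array([.9893,-.1461]); ey=np.array([.1461,.9893])
def rel(W=(.5147,-.322)):
    s=env.state(); p=np.array(s['eef_pos']); d=p[:2]-np.array(W); R=np.array(s['orientation'])
    print('t',round(s['clock'],2),'tcp in wheel frame mm',np.round([d@ex*1e3,d@ey*1e3,p[2]*1e3],1),'yaw',round(np.degrees(np.arctan2(R[1,0],R[0,0])),2),'tilt',np.round(R[:,2],4),'F(pump)',np.round([s['ft_force'][:2]@ex,s['ft_force'][:2]@ey,s['ft_force'][2]],2),'q',np.round(s['q'],1))
E
python3 -c "
from h import *
rel()"
```

```text
t 4.4 tcp in wheel frame mm [-60.3  18.3 172.2] yaw -8.07 tilt [ 0.002 -0.    -1.   ] F(pump) [1.01 1.22 0.68] q [ -9.7  27.   52.4 108.4 -25.4  57.  -44.2]
```

servo_tool([
  {"tx":0,"ty":0,"tz":0.047,"wx":0,"wy":0,"wz":0.35},
  {"tx":0,"ty":0,"tz":0.047,"wx":0,"wy":0,"wz":0},
  {"tx":0.01,"ty":0,"tz":0,"wx":0,"wy":0,"wz":0},
  {"tx":0.01,"ty":0,"tz":0,"wx":0,"wy":0,"wz":0},
])

```text
clock: 4.8
eef_pos: [0.4779, -0.2989, 0.0805]
orientation: [[0.989, -0.148, 0.0], [-0.148, -0.989, 0.0], [0.0, -0.0, -1.0]]
ft_force: [-0.2, -0.3, 0.6]
finger_gap: 0.0001
```

```bash
python3 -c "
from h import *
rel()
snap('wrist','w2.png');snap('scene','s2.png')"
```

```text
t 4.8 tcp in wheel frame mm [-39.8  17.5  80.5] yaw -8.53 tilt [ 2.e-04  1.e-04 -1.e+00] F(pump) [-0.12 -0.27  0.64] q [ -4.4  35.2  45.7 110.5 -33.5  48.4 -39.3]
```

View pics/w2.png

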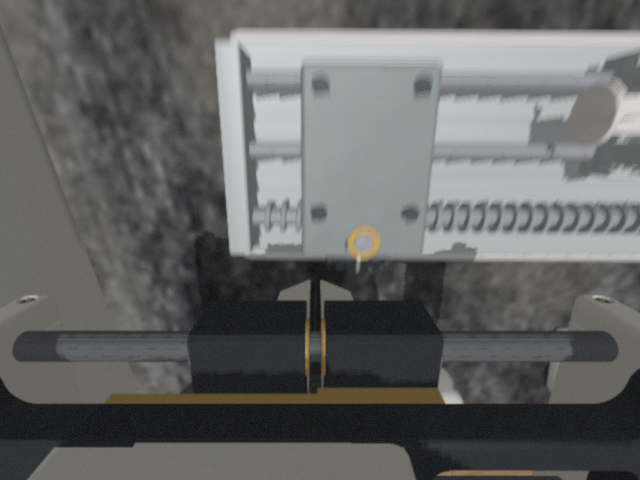

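View pics/s2.png

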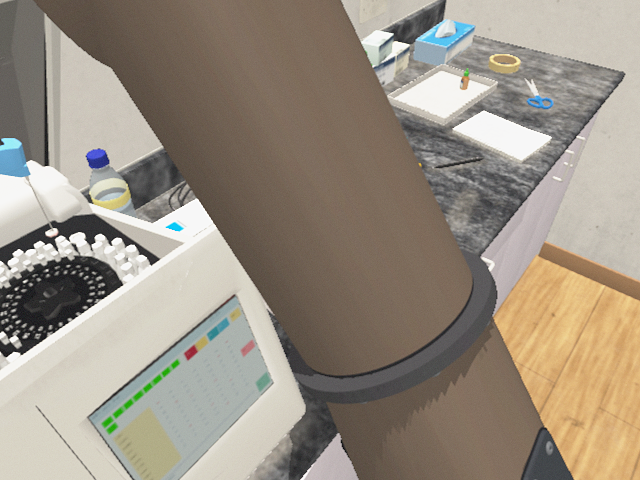

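servo_tool([
  {"tx":0.008,"ty":0,"tz":0.002,"wx":0,"wy":0,"wz":0},
  {"tx":0.002,"ty":0,"tz":0,"wx":0,"wy":0,"wz":0},
  {"tx":0.001,"ty":0,"tz":0,"wx":0,"wy":0,"wz":0},
])

```text
clock: 5.2
eef_pos: [0.4868, -0.3009, 0.0785]
orientation: [[0.989, -0.15, -0.0], [-0.15, -0.989, 0.0], [-0.0, -0.0, -1.0]]
ft_force: [-7.1, 1.1, 6.3]
finger_gap: 0.0004
```

```bash
python3 -c "
from h import *
rel()"
```

```text
t 5.2 tcp in wheel frame mm [-30.7  16.8  78.5] yaw -8.6 tilt [-3.e-04  2.e-04 -1.e+00] F(pump) [-7.22  0.05  6.29] q [ -4.2  36.   45.5 109.4 -33.8  48.9 -39.6]
```

servo_tool([
  {"tx":0,"ty":0.009,"tz":0,"wx":0,"wy":0,"wz":0},
  {"tx":0,"ty":0.009,"tz":0,"wx":0,"wy":0,"wz":0},
  {"tx":0,"ty":0.009,"tz":0,"wx":0,"wy":0,"wz":0},
  {"tx":0,"ty":0.007,"tz":0,"wx":0,"wy":0,"wz":0},
])

```text
clock: 5.6
eef_pos: [0.4813, -0.3342, 0.0779]
orientation: [[0.989, -0.149, -0.001], [-0.149, -0.989, 0.001], [-0.001, -0.001, -1.0]]
ft_force: [-4.7, 3.1, 0.2]
finger_gap: 0.0008
```

```bash
python3 -c "
from h import *
rel()
im=snap('wrist','w3.png'); cv2.imwrite('pics/w3c.png',cv2.resize(im[200:320,230:480,::-1],None,fx=3,fy=3))"
```

```text
t 5.6 tcp in wheel frame mm [-31.2 -17.   77.9] yaw -8.59 tilt [-9.0e-04  1.2e-03 -1.0e+00] F(pump) [-5.08  2.38  0.18] q [ -0.3  37.1  45.  107.3 -33.9  49.9 -36.9]
```

View pics/w3c.png

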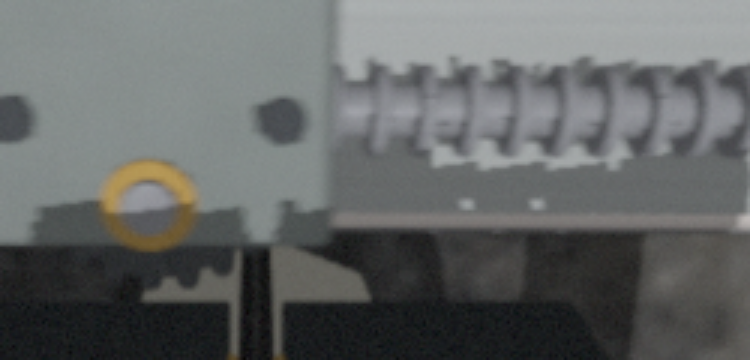

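servo_tool([
  {"tx":-0.01,"ty":0,"tz":0,"wx":0,"wy":0,"wz":0},
  {"tx":0,"ty":0,"tz":0,"wx":0,"wy":0,"wz":0},
  {"tx":0,"ty":-0.034,"tz":0,"wx":0,"wy":0,"wz":0},
  {"tx":0,"ty":0,"tz":0,"wx":0,"wy":0,"wz":0},
  {"tx":0.01,"ty":0,"tz":0,"wx":0,"wy":0,"wz":0},
])

```text
clock: 6.15
eef_pos: [0.4875, -0.2996, 0.0776]
orientation: [[0.989, -0.148, 0.0], [-0.148, -0.989, 0.001], [0.0, -0.001, -1.0]]
ft_force: [-4.9, 1.4, 1.1]
finger_gap: 0.0004
```

servo_tool([
  {"tx":0,"ty":0,"tz":0,"wx":0,"wy":0,"wz":0},
  {"tx":0,"ty":0.009,"tz":0,"wx":0,"wy":0,"wz":0},
  {"tx":0,"ty":0.009,"tz":0,"wx":0,"wy":0,"wz":0},
  {"tx":0,"ty":0.009,"tz":0,"wx":0,"wy":0,"wz":0},
  {"tx":0,"ty":0.007,"tz":0,"wx":0,"wy":0,"wz":0},
])

```text
clock: 6.65
eef_pos: [0.4812, -0.3352, 0.0771]
orientation: [[0.989, -0.15, -0.002], [-0.15, -0.989, 0.001], [-0.002, -0.0, -1.0]]
ft_force: [-2.5, 1.5, -0.1]
finger_gap: 0.0002
```

```bash
python3 -c "
from h import *
rel()"
```

```text
t 6.65 tcp in wheel frame mm [-31.2 -17.9  77.1] yaw -8.63 tilt [-1.7e-03  6.0e-04 -1.0e+00] F(pump) [-2.68  1.07 -0.05] q [ -0.2  37.2  44.9 107.3 -33.9  49.9 -36.9]
```

servo_tool([
  {"tx":-0.01,"ty":0,"tz":0,"wx":0,"wy":0,"wz":0},
  {"tx":0,"ty":0,"tz":0,"wx":0,"wy":0,"wz":0},
  {"tx":0,"ty":-0.034,"tz":0,"wx":0,"wy":0,"wz":0},
  {"tx":0,"ty":0,"tz":0,"wx":0,"wy":0,"wz":0},
  {"tx":0.0115,"ty":0,"tz":-0.001,"wx":0,"wy":0,"wz":0},
])

```text
clock: 7.15
eef_pos: [0.4885, -0.2998, 0.0784]
orientation: [[0.989, -0.148, -0.0], [-0.148, -0.989, 0.001], [-0.001, -0.001, -1.0]]
ft_force: [-15.0, 6.3, 2.7]
finger_gap: 0.0005
```

servo_tool([
  {"tx":0,"ty":0,"tz":0,"wx":0,"wy":0,"wz":0},
  {"tx":0,"ty":0.009,"tz":0,"wx":0,"wy":0,"wz":0},
  {"tx":0,"ty":0.009,"tz":0,"wx":0,"wy":0,"wz":0},
  {"tx":0,"ty":0.009,"tz":0,"wx":0,"wy":0,"wz":0},
  {"tx":0,"ty":0.007,"tz":0,"wx":0,"wy":0,"wz":0},
])

```text
clock: 7.65
eef_pos: [0.4813, -0.3349, 0.0777]
orientation: [[0.989, -0.151, -0.004], [-0.151, -0.989, 0.002], [-0.004, -0.001, -1.0]]
ft_force: [-7.7, 1.8, 0.2]
finger_gap: 0.0005
```

```bash
python3 -c "
from h import *
rel()
im=snap('wrist','w4.png'); cv2.imwrite('pics/w4c.png',cv2.resize(im[200:320,230:480,::-1],None,fx=3,fy=3))"
```

```text
t 7.65 tcp in wheel frame mm [-31.1 -17.7  77.7] yaw -8.66 tilt [-0.0042  0.002  -1.    ] F(pump) [-7.92  0.67  0.19] q [ -0.2  37.2  45.  107.1 -33.8  50.2 -37. ]
```

View pics/w4c.png

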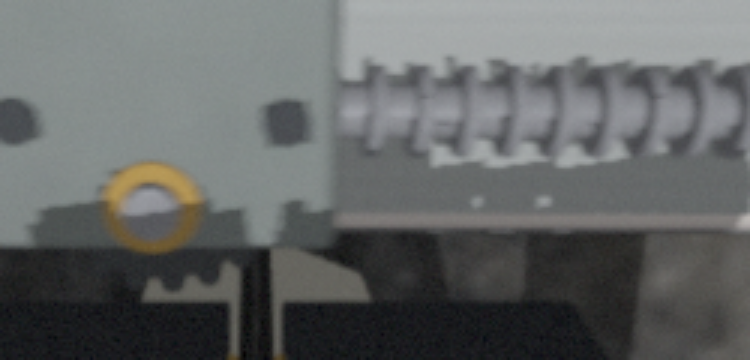

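servo_tool([
  {"tx":-0.01,"ty":0,"tz":0,"wx":0,"wy":0,"wz":0},
  {"tx":0,"ty":0,"tz":0,"wx":0,"wy":0,"wz":0},
  {"tx":0,"ty":-0.034,"tz":0,"wx":0,"wy":0,"wz":0},
  {"tx":0,"ty":0,"tz":0,"wx":0,"wy":0,"wz":0},
  {"tx":0.01,"ty":0,"tz":0,"wx":0,"wy":0,"wz":0},
])

```text
clock: 8.2
eef_pos: [0.4889, -0.3, 0.0786]
orientation: [[0.989, -0.148, 0.0], [-0.148, -0.989, 0.001], [-0.0, -0.001, -1.0]]
ft_force: [-16.8, 9.4, 4.8]
finger_gap: 0.0004
```

```bash
python3 -c "
from h import *
rel()
im=snap('wrist','w5.png'); cv2.imwrite('pics/w5c.png',cv2.resize(im[200:320,230:480,::-1],None,fx=3,fy=3))"
```

```text
t 8.2 tcp in wheel frame mm [-28.7  18.   78.6] yaw -8.52 tilt [ 1.e-04  9.e-04 -1.e+00] F(pump) [-18.03   6.84   4.78] q [ -4.3  36.1  45.4 109.2 -33.8  49.1 -39.7]
```

View pics/w5c.png

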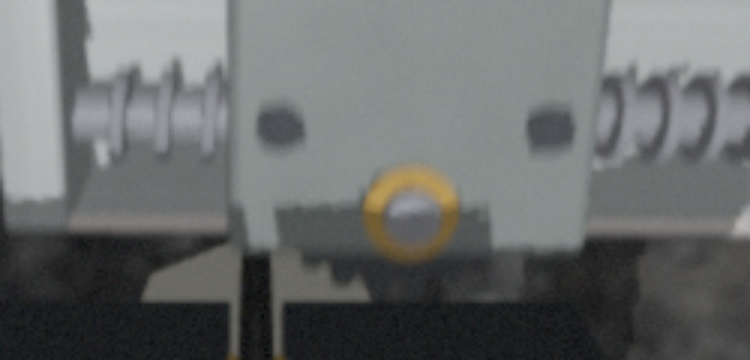

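servo_tool([
  {"tx":-0.001,"ty":0.009,"tz":0,"wx":0,"wy":0,"wz":0},
  {"tx":0,"ty":0.009,"tz":0,"wx":0,"wy":0,"wz":0},
  {"tx":0,"ty":0.009,"tz":0,"wx":0,"wy":0,"wz":0},
  {"tx":0,"ty":0.007,"tz":0,"wx":0,"wy":0,"wz":0},
  {"tx":-0.012,"ty":0,"tz":0,"wx":0,"wy":0,"wz":0},
])

```text
clock: 8.75
eef_pos: [0.4719, -0.3347, 0.0785]
orientation: [[0.989, -0.15, 0.001], [-0.15, -0.989, -0.002], [0.002, 0.002, -1.0]]
ft_force: [-0.7, -0.3, -0.0]
finger_gap: 0.0009
```

```bash
python3 -c "
from h import *
rel()
im=snap('wrist','w6.png'); cv2.imwrite('pics/w6c.png',cv2.resize(im[200:320,230:480,::-1],None,fx=3,fy=3))"
```

```text
t 8.75 tcp in wheel frame mm [-40.5 -18.8  78.5] yaw -8.6 tilt [ 0.0012 -0.0023 -1.    ] F(pump) [-0.65 -0.35 -0.  ] q [ -0.2  36.4  45.1 108.6 -33.7  49.1 -36.3]
```

View pics/w6c.png

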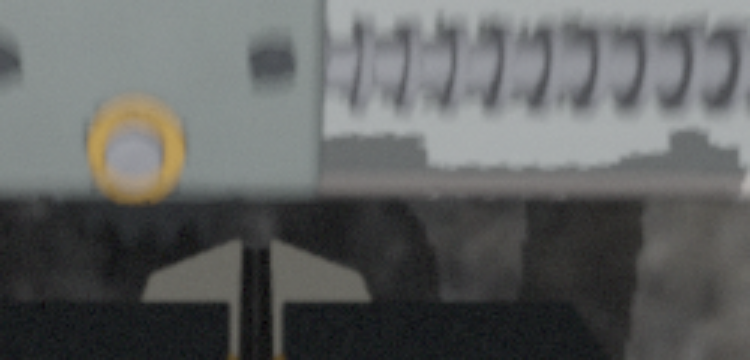

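servo_tool([
  {"tx":-0.015,"ty":-0.018,"tz":0,"wx":0,"wy":0,"wz":0},
  {"tx":-0.015,"ty":0,"tz":0,"wx":0,"wy":0,"wz":0},
  {"tx":0,"ty":0,"tz":0,"wx":0,"wy":0,"wz":0},
  {"tx":0,"ty":0,"tz":0,"wx":0,"wy":0,"wz":0},
])

```text
clock: 9.2
eef_pos: [0.4448, -0.3107, 0.0788]
orientation: [[0.989, -0.149, 0.002], [-0.149, -0.989, -0.001], [0.002, 0.0, -1.0]]
ft_force: [0.3, 0.1, -0.2]
finger_gap: 0.0009
```

```bash
python3 -c "
from h import *
rel()
im=snap('wrist','w7.png'); c=cv2.resize(im[190:290,240:440,::-1],None,fx=4,fy=4,interpolation=2); cv2.imwrite('pics/w7c.png',(255*(c/255.)**.5).astype('uint8'))"
```

```text
t 9.2 tcp in wheel frame mm [-70.8   0.9  78.8] yaw -8.59 tilt [ 1.6e-03 -6.0e-04 -1.0e+00] F(pump) [ 0.32  0.13 -0.15] q [ -2.4  33.6  45.8 113.7 -33.2  46.5 -36.2]
```

View pics/w7c.png

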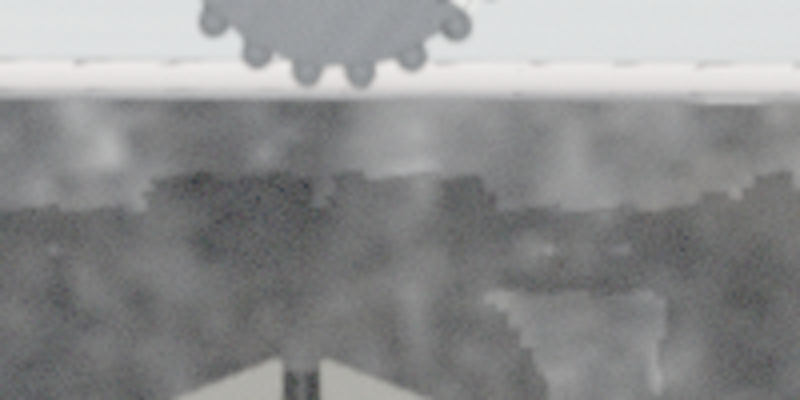

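```bash
python3 -c "
import cv2
im=cv2.imread('pics/w7.png'); c=cv2.resize(im[130:230,240:440],None,fx=4,fy=4,interpolation=2); cv2.imwrite('pics/w7d.png',(255*(c/255.)**.7).astype('uint8'))"
```

```text
(no output)
```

View pics/w7d.png

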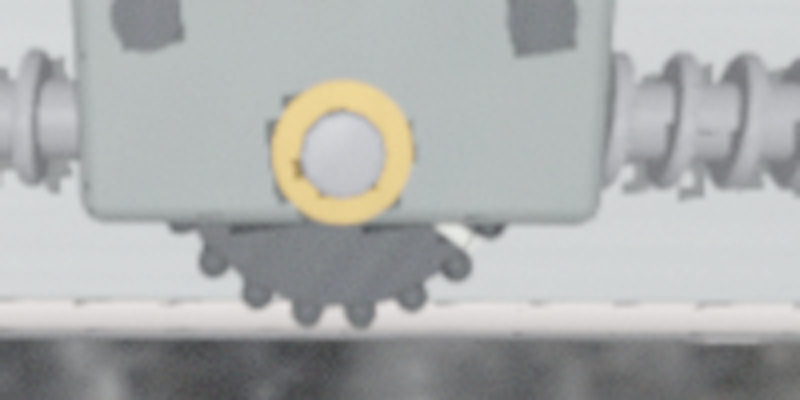

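servo_tool([
  {"tx":0.016,"ty":-0.017,"tz":0,"wx":0,"wy":0,"wz":0},
  {"tx":0.015,"ty":0,"tz":0,"wx":0,"wy":0,"wz":0},
  {"tx":0.008,"ty":0,"tz":0,"wx":0,"wy":0,"wz":0},
  {"tx":0.003,"ty":0,"tz":0,"wx":0,"wy":0,"wz":0},
  {"tx":0,"ty":0,"tz":0,"wx":0,"wy":0,"wz":0},
])

```text
clock: 9.75
eef_pos: [0.4878, -0.3, 0.0782]
orientation: [[0.989, -0.149, -0.0], [-0.149, -0.989, 0.0], [-0.0, 0.0, -1.0]]
ft_force: [-0.6, 0.6, 0.4]
finger_gap: 0.0008
```

```bash
python3 -c "
from h import *
rel()"
```

```text
t 9.75 tcp in wheel frame mm [-29.8  17.8  78.2] yaw -8.59 tilt [-3.e-04  0.e+00 -1.e+00] F(pump) [-0.64  0.5   0.35] q [ -4.3  36.1  45.5 109.3 -33.8  48.9 -39.7]
```

servo_tool([
  {"tx":0.0025,"ty":0,"tz":0,"wx":0,"wy":0,"wz":0},
  {"tx":0,"ty":0.009,"tz":0,"wx":0,"wy":0,"wz":0},
  {"tx":0,"ty":0.009,"tz":0,"wx":0,"wy":0,"wz":0},
  {"tx":0,"ty":0.009,"tz":0,"wx":0,"wy":0,"wz":0},
  {"tx":0,"ty":0.007,"tz":0,"wx":0,"wy":0,"wz":0},
])

```text
clock: 10.25
eef_pos: [0.4814, -0.3337, 0.0775]
orientation: [[0.988, -0.151, -0.005], [-0.151, -0.988, 0.003], [-0.005, -0.002, -1.0]]
ft_force: [-9.4, 2.1, 0.5]
finger_gap: 0.0003
```

```bash
python3 -c "
from h import *
rel()"
```

```text
t 10.25 tcp in wheel frame mm [-31.2 -16.4  77.5] yaw -8.71 tilt [-0.0049  0.0025 -1.    ] F(pump) [-9.57  0.67  0.46] q [ -0.3  37.2  45.  107.2 -33.8  50.2 -37.2]
```

servo_tool([
  {"tx":-0.01,"ty":0,"tz":0,"wx":0,"wy":0,"wz":0},
  {"tx":0,"ty":0,"tz":0,"wx":0,"wy":0,"wz":0},
  {"tx":0,"ty":-0.034,"tz":0,"wx":0,"wy":0,"wz":0},
  {"tx":0,"ty":0,"tz":0,"wx":0,"wy":0,"wz":0},
  {"tx":0.01,"ty":0,"tz":0,"wx":0,"wy":0,"wz":0},
])

```text
clock: 10.75
eef_pos: [0.49, -0.2988, 0.0784]
orientation: [[0.989, -0.148, -0.0], [-0.148, -0.989, 0.002], [-0.001, -0.001, -1.0]]
ft_force: [-20.9, 12.0, 6.2]
finger_gap: 0.0002
```

servo_tool([
  {"tx":0,"ty":0,"tz":0,"wx":0,"wy":0,"wz":0},
  {"tx":0,"ty":0.009,"tz":0,"wx":0,"wy":0,"wz":0},
  {"tx":0,"ty":0.009,"tz":0,"wx":0,"wy":0,"wz":0},
  {"tx":0,"ty":0.009,"tz":0,"wx":0,"wy":0,"wz":0},
  {"tx":0,"ty":0.007,"tz":0,"wx":0,"wy":0,"wz":0},
])

```text
clock: 11.25
eef_pos: [0.4817, -0.3338, 0.0776]
orientation: [[0.988, -0.151, -0.006], [-0.151, -0.988, 0.003], [-0.006, -0.002, -1.0]]
ft_force: [-14.6, 5.9, 6.1]
finger_gap: 0.0007
```

```bash
python3 -c "
from h import *
rel()"
```

```text
t 11.25 tcp in wheel frame mm [-30.9 -16.5  77.6] yaw -8.7 tilt [-0.0057  0.0031 -1.    ] F(pump) [-15.36   3.75   6.09] q [ -0.3  37.3  45.1 107.1 -33.8  50.3 -37.2]
```

servo_tool([
  {"tx":-0.01,"ty":0,"tz":0,"wx":0,"wy":0,"wz":0},
  {"tx":0,"ty":0,"tz":0,"wx":0,"wy":0,"wz":0},
  {"tx":0,"ty":-0.034,"tz":0,"wx":0,"wy":0,"wz":0},
  {"tx":0,"ty":0,"tz":0,"wx":0,"wy":0,"wz":0},
  {"tx":0.008,"ty":0,"tz":0,"wx":0,"wy":0,"wz":0},
])

```text
clock: 11.75
eef_pos: [0.4892, -0.2991, 0.0785]
orientation: [[0.989, -0.148, 0.001], [-0.148, -0.989, 0.0], [0.001, -0.0, -1.0]]
ft_force: [-0.1, -0.5, -0.5]
finger_gap: 0.0004
```

servo_tool([
  {"tx":0,"ty":0,"tz":0,"wx":0,"wy":0,"wz":0},
  {"tx":0,"ty":0.009,"tz":0,"wx":0,"wy":0,"wz":0},
  {"tx":0,"ty":0.009,"tz":0,"wx":0,"wy":0,"wz":0},
  {"tx":0,"ty":0.009,"tz":0,"wx":0,"wy":0,"wz":0},
  {"tx":0,"ty":0.007,"tz":0,"wx":0,"wy":0,"wz":0},
])

```text
clock: 12.25
eef_pos: [0.4814, -0.3348, 0.078]
orientation: [[0.989, -0.151, -0.002], [-0.151, -0.989, 0.001], [-0.002, -0.0, -1.0]]
ft_force: [-7.1, 3.3, 1.8]
finger_gap: 0.0005
```

servo_tool([
  {"tx":-0.015,"ty":0,"tz":0,"wx":0,"wy":0,"wz":0},
  {"tx":-0.015,"ty":-0.017,"tz":0,"wx":0,"wy":0,"wz":0},
  {"tx":-0.01,"ty":0,"tz":0,"wx":0,"wy":0,"wz":0},
  {"tx":0,"ty":0,"tz":0,"wx":0,"wy":0,"wz":0},
  {"tx":0,"ty":0,"tz":0,"wx":0,"wy":0,"wz":0},
])

```text
clock: 12.75
eef_pos: [0.4469, -0.3118, 0.0787]
orientation: [[0.989, -0.15, 0.001], [-0.15, -0.989, -0.001], [0.001, 0.001, -1.0]]
ft_force: [-0.0, -0.2, 0.3]
finger_gap: 0.0005
```

```bash
python3 -c "
from h import *
rel()
im=snap('wrist','w8.png'); c=cv2.resize(im[130:230,240:440,::-1],None,fx=4,fy=4,interpolation=2); cv2.imwrite('pics/w8c.png',(255*(c/255.)**.7).astype('uint8'))
for n in ['wheel_centre','wheel_front','pin_top','pusher_back','pusher_face','plunger_end']:
        r=env.place_of('wrist',n); print(n,[(np.round(a['location'],4),round(a['score'],2)) for a in r[:2]])
"
```

```text
t 12.75 tcp in wheel frame mm [-68.5   0.1  78.7] yaw -8.61 tilt [ 0.0012 -0.0011 -1.    ] F(pump) [ 0.02 -0.2   0.3 ] q [ -2.4  33.8  45.8 113.3 -33.2  46.7 -36.3]
wheel_centre [(array([ 0.5314, -0.3972, -0.0018]), 0.73), (array([ 0.5128, -0.3312,  0.0899]), 0.71)]
wheel_front [(array([ 0.4914, -0.3283,  0.091 ]), 0.72)]
pin_top [(array([ 0.5118, -0.3339,  0.1175]), 0.92)]
pusher_back [(array([ 0.5369, -0.3144,  0.0958]), 0.61), (array([ 0.5547, -0.3701,  0.092 ]), 0.29)]
pusher_face [(array([ 0.5573, -0.3675,  0.0908]), 0.78)]
plunger_end [(array([ 0.5516, -0.4237,  0.0914]), 0.85)]
```

View pics/w8c.png

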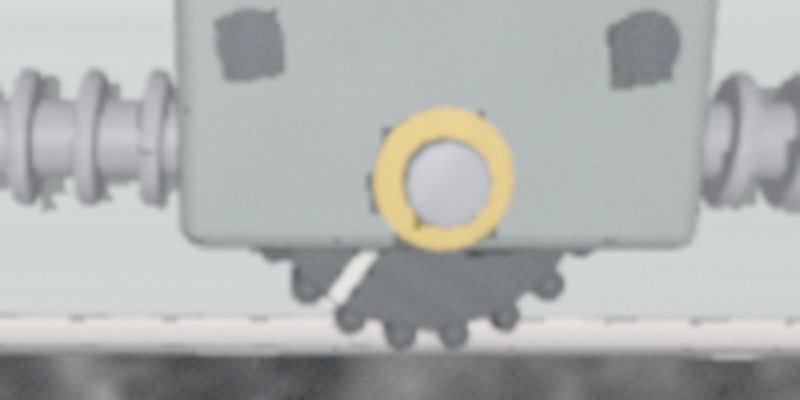

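View pics/w8.png

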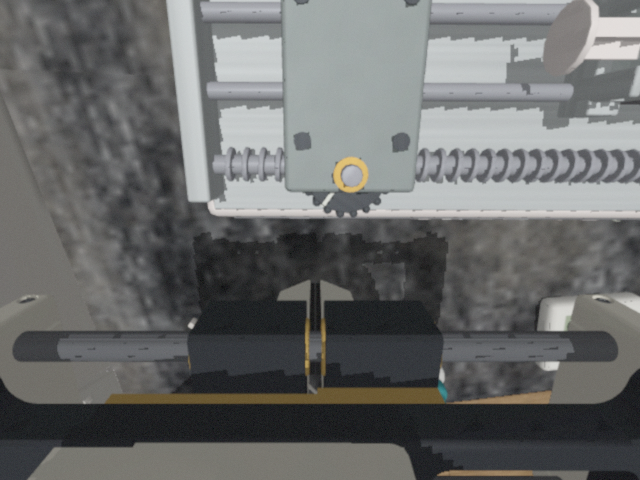

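servo_tool([
  {"tx":0.02,"ty":0.004,"tz":0,"wx":0,"wy":0,"wz":0},
  {"tx":0.012,"ty":0,"tz":0,"wx":0,"wy":0,"wz":0},
  {"tx":0.004,"ty":0,"tz":0,"wx":0,"wy":0,"wz":0},
  {"tx":0.002,"ty":0,"tz":0,"wx":0,"wy":0,"wz":0},
  {"tx":0,"ty":0,"tz":0,"wx":0,"wy":0,"wz":0},
])

```text
clock: 13.6
eef_pos: [0.4828, -0.3202, 0.0781]
orientation: [[0.989, -0.149, -0.001], [-0.149, -0.989, 0.0], [-0.001, -0.0, -1.0]]
ft_force: [-0.1, 0.5, -0.1]
finger_gap: 0.0003
```

```bash
python3 -c "
from h import *
rel()"
```

```text
t 13.6 tcp in wheel frame mm [-31.8  -2.8  78.1] yaw -8.58 tilt [-7.e-04  3.e-04 -1.e+00] F(pump) [-0.21  0.44 -0.06] q [ -1.9  36.6  45.2 108.3 -33.8  49.4 -38. ]
```

servo_tool([
  {"tx":0.002,"ty":0,"tz":0,"wx":0,"wy":0,"wz":0},
  {"tx":0,"ty":0.005,"tz":0,"wx":0,"wy":0,"wz":0},
  {"tx":0,"ty":0.005,"tz":0,"wx":0,"wy":0,"wz":0},
])

```text
clock: 13.9
eef_pos: [0.4825, -0.33, 0.0781]
orientation: [[0.989, -0.15, -0.002], [-0.15, -0.989, 0.001], [-0.002, -0.001, -1.0]]
ft_force: [-2.7, 1.4, -0.2]
finger_gap: 0.0007
```

servo_tool([
  {"tx":0,"ty":0.005,"tz":0,"wx":0,"wy":0,"wz":0},
])

```text
clock: 14.0
eef_pos: [0.4811, -0.3347, 0.0778]
orientation: [[0.989, -0.15, -0.003], [-0.15, -0.989, 0.002], [-0.003, -0.002, -1.0]]
ft_force: [-6.8, 3.5, 4.4]
finger_gap: 0.0002
```

servo_tool([
  {"tx":-0.015,"ty":0,"tz":0,"wx":0,"wy":0,"wz":0},
  {"tx":-0.015,"ty":0,"tz":0,"wx":0,"wy":0,"wz":0},
  {"tx":-0.01,"ty":0,"tz":0,"wx":0,"wy":0,"wz":0},
  {"tx":0,"ty":0,"tz":0,"wx":0,"wy":0,"wz":0},
  {"tx":0,"ty":0,"tz":0,"wx":0,"wy":0,"wz":0},
])

```text
clock: 14.5
eef_pos: [0.4442, -0.3296, 0.0785]
orientation: [[0.989, -0.149, 0.001], [-0.149, -0.989, -0.0], [0.001, 0.0, -1.0]]
ft_force: [-0.2, -0.1, -0.6]
finger_gap: 0.0003
```

```bash
python3 -c "
from h import *
rel()
im=snap('wrist','w9.png'); c=cv2.resize(im[130:230,240:440,::-1],None,fx=4,fy=4,interpolation=2); cv2.imwrite('pics/w9c.png',(255*(c/255.)**.7).astype('uint8'))
for n in ['wheel_centre','wheel_front','pin_top','pusher_back','pusher_face','plunger_end']:
        r=env.place_of('wrist',n); print(n,[(np.round(a['location'],4),round(a['score'],2)) for a in r[:2]])
"
```

```text
t 14.5 tcp in wheel frame mm [-68.7 -17.8  78.5] yaw -8.57 tilt [ 1.e-03 -2.e-04 -1.e+00] F(pump) [-0.14 -0.13 -0.65] q [-1.000e-01  3.440e+01  4.550e+01  1.121e+02 -3.330e+01  4.730e+01
 -3.470e+01]
wheel_centre [(array([ 0.5125, -0.3345,  0.0886]), 0.65), (array([ 0.4904, -0.3294,  0.0887]), 0.44)]
wheel_front [(array([ 0.4916, -0.3298,  0.0889]), 0.76), (array([ 0.5089, -0.3335,  0.1158]), 0.66)]
pin_top [(array([ 0.5095, -0.3335,  0.1171]), 0.76)]
pusher_back [(array([ 0.5342, -0.3135,  0.0965]), 0.67)]
pusher_face [(array([ 0.5549, -0.3682,  0.0906]), 0.61)]
plunger_end [(array([ 0.5486, -0.4227,  0.0929]), 0.89)]
```

View pics/w9c.png

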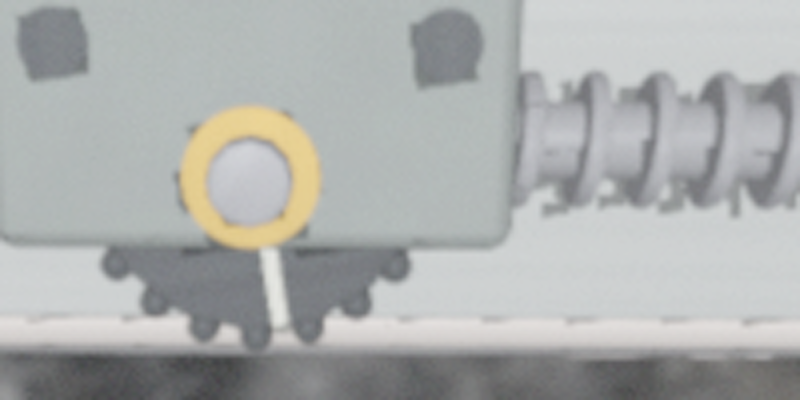

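```bash
python3 -c "
from h import *
def at(u,v,z):
    o,d=ray('top',u,v); return (o+d*(z-o[2])/d[2]).round(4)
for u in (145,190,200): print(u,at(u,235,0),at(u,235,.2),at(u,235,.36))
im=cv2.imread('pics/top0.png'); cv2.imwrite('pics/topd.png',cv2.resize(im[100:350,100:350],None,fx=2.4,fy=2.4))
"
```

```text
145 [ 0.531 -0.051  0.   ] [ 0.4864 -0.1103  0.2   ] [ 0.4507 -0.1577  0.36  ]
190 [ 0.5334 -0.1362  0.    ] [ 0.4884 -0.1803  0.2   ] [ 0.4524 -0.2156  0.36  ]
200 [ 0.5339 -0.1551  0.    ] [ 0.4888 -0.1959  0.2   ] [ 0.4527 -0.2285  0.36  ]
```

View pics/topd.png

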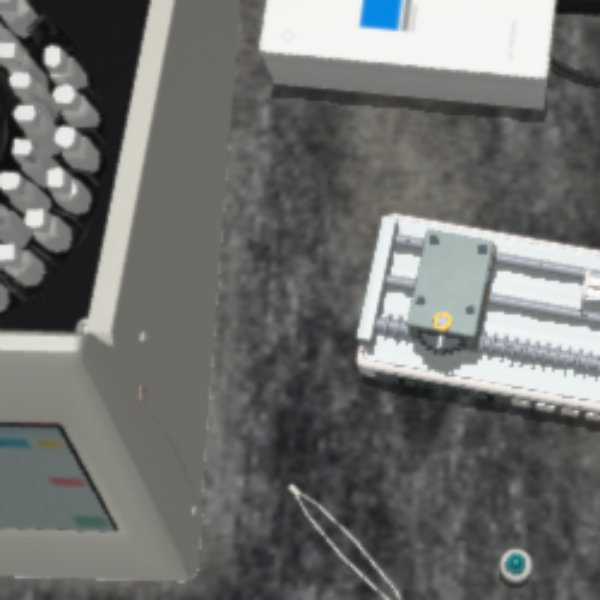

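servo_tool([
  {"tx":0,"ty":0,"tz":-0.045,"wx":0,"wy":0,"wz":0},
  {"tx":0,"ty":-0.02,"tz":-0.03,"wx":0,"wy":0,"wz":0},
  {"tx":0.02,"ty":-0.03,"tz":0,"wx":0,"wy":0,"wz":0},
  {"tx":0.036,"ty":-0.01,"tz":0,"wx":0,"wy":0,"wz":0},
  {"tx":0.036,"ty":0,"tz":0,"wx":0,"wy":0,"wz":0},
])

```text
clock: 15.35
eef_pos: [0.5455, -0.2811, 0.1535]
orientation: [[0.989, -0.146, 0.001], [-0.146, -0.989, 0.002], [0.001, -0.002, -1.0]]
ft_force: [0.6, -0.7, -0.6]
finger_gap: 0.0002
```

servo_tool([
  {"tx":0,"ty":0,"tz":0,"wx":0,"wy":0,"wz":0},
  {"tx":0,"ty":0,"tz":0,"wx":0,"wy":0,"wz":0},
])

```text
clock: 15.55
eef_pos: [0.5436, -0.2839, 0.1528]
orientation: [[0.989, -0.148, -0.001], [-0.148, -0.989, -0.001], [-0.001, 0.001, -1.0]]
ft_force: [-0.5, -0.1, -0.4]
finger_gap: 0.0005
```

```bash
python3 -c "
from h import *
rel()
im=snap('wrist','w10.png')
for n in ['pin_top','pusher_back','pusher_face','plunger_end']:
        r=env.place_of('wrist',n); print(n,[(np.round(a['location'],4),round(a['score'],2)) for a in r[:2]])
"
```

```text
t 15.55 tcp in wheel frame mm [ 23.   41.9 152.8] yaw -8.53 tilt [-1.e-03 -6.e-04 -1.e+00] F(pump) [-0.43 -0.2  -0.43] q [ -9.2  34.6  49.4  99.6 -29.8  59.8 -47.9]
pin_top [(array([ 0.5098, -0.3351,  0.1174]), 0.59)]
pusher_back [(array([ 0.5374, -0.3139,  0.0954]), 0.84), (array([ 0.5522, -0.4241,  0.0918]), 0.17)]
pusher_face [(array([ 0.5566, -0.3692,  0.0887]), 0.96)]
plunger_end [(array([ 0.5494, -0.4233,  0.0909]), 0.64), (array([ 0.3479, -0.3827,  0.0017]), 0.33)]
```

View pics/w10.png

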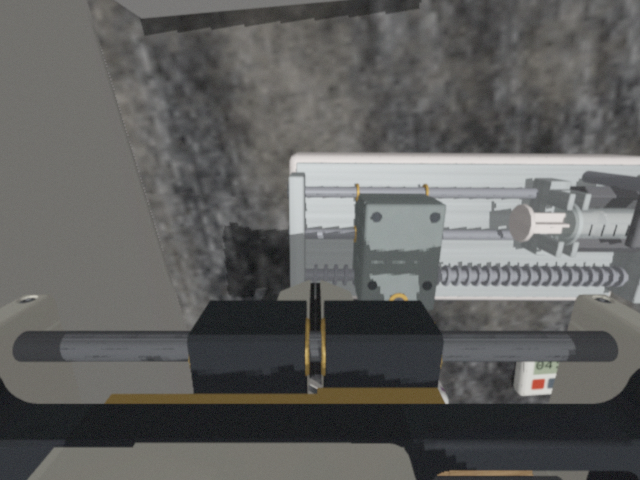

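servo_tool([
  {"tx":0.001,"ty":0,"tz":0.02,"wx":0,"wy":0,"wz":0},
  {"tx":0,"ty":0,"tz":0.02,"wx":0,"wy":0,"wz":0},
  {"tx":0,"ty":0,"tz":0.02,"wx":0,"wy":0,"wz":0},
  {"tx":0,"ty":0,"tz":0.003,"wx":0,"wy":0,"wz":0},
  {"tx":0,"ty":0.004,"tz":0,"wx":0,"wy":0,"wz":0},
])

```text
clock: 16.3
eef_pos: [0.5434, -0.2875, 0.0902]
orientation: [[0.989, -0.149, -0.001], [-0.149, -0.989, 0.001], [-0.001, -0.001, -1.0]]
ft_force: [0.2, 0.1, 1.2]
finger_gap: 0.0004
```

servo_tool([
  {"tx":0,"ty":0.003,"tz":0,"wx":0,"wy":0,"wz":0},
  {"tx":0,"ty":0.003,"tz":0,"wx":0,"wy":0,"wz":0},
  {"tx":0,"ty":0.002,"tz":0,"wx":0,"wy":0,"wz":0},
])

```text
clock: 16.6
eef_pos: [0.5428, -0.2967, 0.0912]
orientation: [[0.989, -0.15, 0.001], [-0.15, -0.989, -0.001], [0.001, 0.0, -1.0]]
ft_force: [-0.7, -0.2, -0.9]
finger_gap: 0.0002
```

```bash
python3 -c "
from h import *
rel()"
```

```text
t 16.6 tcp in wheel frame mm [24.1 29.1 91.2] yaw -8.6 tilt [ 1.2e-03 -6.0e-04 -1.0e+00] F(pump) [-0.66 -0.3  -0.85] q [ -5.6  38.8  45.8 102.1 -33.9  53.7 -43.9]
```

servo_tool([
  {"tx":0,"ty":0.002,"tz":0,"wx":0,"wy":0,"wz":0},
  {"tx":0,"ty":0.002,"tz":0,"wx":0,"wy":0,"wz":0},
  {"tx":0,"ty":0.002,"tz":0,"wx":0,"wy":0,"wz":0},
])

```text
clock: 16.9
eef_pos: [0.5424, -0.3001, 0.0906]
orientation: [[0.989, -0.148, 0.001], [-0.148, -0.989, 0.003], [0.0, -0.003, -1.0]]
ft_force: [-0.3, 7.0, 5.7]
finger_gap: 0.0005
```

```bash
python3 -c "
from h import *
rel()
snap('wrist','w11.png')"
```

```text
t 16.9 tcp in wheel frame mm [24.2 25.7 90.6] yaw -8.5 tilt [ 6.0e-04  2.8e-03 -1.0e+00] F(pump) [-1.37  6.86  5.71] q [ -5.   39.   45.6 101.8 -34.   54.  -43.4]
```

View pics/w11.png

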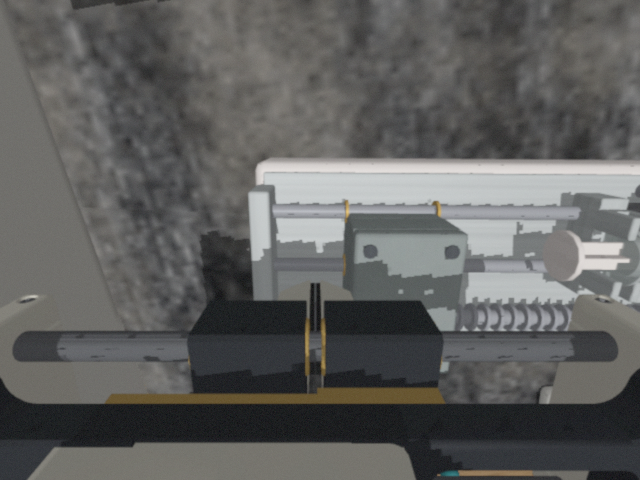

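servo_tool([
  {"tx":0,"ty":0.007,"tz":0,"wx":0,"wy":0,"wz":0},
  {"tx":0,"ty":0.008,"tz":0,"wx":0,"wy":0,"wz":0},
  {"tx":0,"ty":0.008,"tz":0,"wx":0,"wy":0,"wz":0},
  {"tx":0,"ty":0.007,"tz":0,"wx":0,"wy":0,"wz":0},
  {"tx":0,"ty":0.005,"tz":0,"wx":0,"wy":0,"wz":0},
])

```text
clock: 17.45
eef_pos: [0.5371, -0.3347, 0.0904]
orientation: [[0.989, -0.148, 0.0], [-0.148, -0.989, 0.003], [-0.0, -0.003, -1.0]]
ft_force: [0.3, 7.2, 5.6]
finger_gap: 0.0006
```

servo_tool([
  {"tx":0,"ty":0,"tz":0,"wx":0,"wy":0,"wz":0},
  {"tx":0,"ty":0,"tz":0,"wx":0,"wy":0,"wz":0},
])

```text
clock: 17.65
eef_pos: [0.5369, -0.3357, 0.0904]
orientation: [[0.989, -0.148, 0.0], [-0.148, -0.989, 0.001], [0.0, -0.001, -1.0]]
ft_force: [0.7, 4.7, 3.0]
finger_gap: 0.0002
```

```bash
python3 -c "
from h import *
rel()
im=snap('wrist','w12.png'); cv2.imwrite('pics/w12c.png',cv2.resize(im[150:350,320:640,::-1],None,fx=2.5,fy=2.5))
snap('top','t12.png')
for n in ['pusher_face','plunger_end']:
        r=env.place_of('wrist',n); print(n,[(np.round(a['location'],4),round(a['score'],2)) for a in r[:2]])
"
```

```text
t 17.65 tcp in wheel frame mm [ 23.9 -10.3  90.4] yaw -8.54 tilt [ 4.0e-04  1.1e-03 -1.0e+00] F(pump) [0.01 4.73 3.  ] q [ -1.2  39.9  45.2  99.8 -34.   54.9 -40.9]
pusher_face [(array([ 0.5498, -0.4071,  0.0898]), 0.66)]
plunger_end [(array([ 0.5523, -0.4242,  0.0908]), 0.82)]
```

View pics/w12c.png

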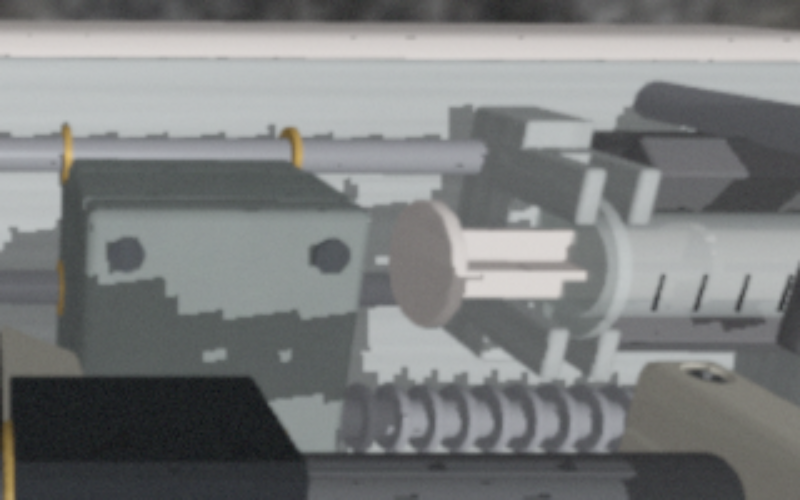

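servo_tool([
  {"tx":0,"ty":0.003,"tz":0,"wx":0,"wy":0,"wz":0},
  {"tx":0,"ty":0.003,"tz":0,"wx":0,"wy":0,"wz":0},
  {"tx":0,"ty":0.002,"tz":0,"wx":0,"wy":0,"wz":0},
  {"tx":0,"ty":0.002,"tz":0,"wx":0,"wy":0,"wz":0},
  {"tx":0,"ty":0,"tz":0,"wx":0,"wy":0,"wz":0},
])

```text
clock: 18.35
eef_pos: [0.5353, -0.3458, 0.0903]
orientation: [[0.989, -0.149, 0.0], [-0.149, -0.989, 0.001], [0.0, -0.001, -1.0]]
ft_force: [0.8, 5.1, 3.4]
finger_gap: 0.0006
```

```bash
python3 -c "
from h import *
rel()
im=snap('wrist','w13.png'); cv2.imwrite('pics/w13c.png',cv2.resize(im[150:350,320:640,::-1],None,fx=2.5,fy=2.5))
for n in ['pusher_face','plunger_end']:
        r=env.place_of('wrist',n); print(n,[(np.round(a['location'],4),round(a['score'],2)) for a in r[:2]])
"
```

```text
t 18.35 tcp in wheel frame mm [ 23.9 -20.5  90.3] yaw -8.55 tilt [ 3.e-04  8.e-04 -1.e+00] F(pump) [0.01 5.18 3.35] q [ -0.2  40.3  45.1  99.2 -34.   55.2 -40.2]
pusher_face [(array([ 0.5497, -0.4165,  0.0893]), 0.96)]
plunger_end [(array([ 0.5522, -0.4252,  0.0899]), 0.87)]
```

View pics/w13c.png

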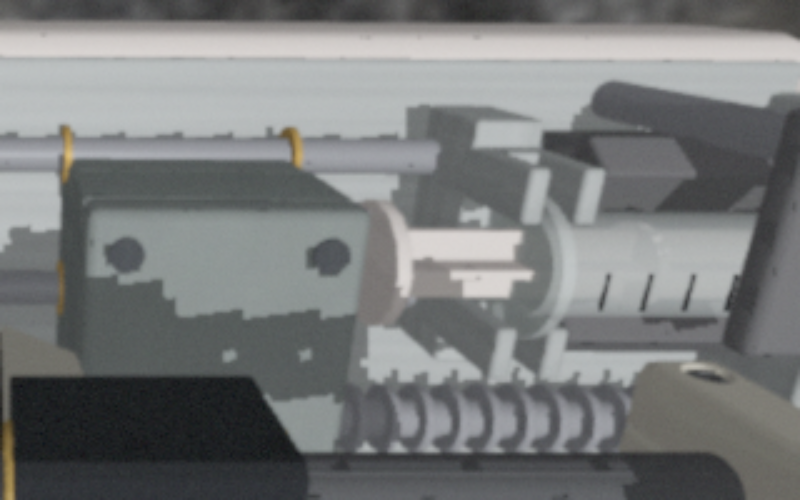

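servo_tool([
  {"tx":0,"ty":0.001,"tz":0,"wx":0,"wy":0,"wz":0},
  {"tx":0,"ty":0.001,"tz":0,"wx":0,"wy":0,"wz":0},
  {"tx":0,"ty":0.001,"tz":0,"wx":0,"wy":0,"wz":0},
])

```text
clock: 18.8
eef_pos: [0.5349, -0.3485, 0.0903]
orientation: [[0.989, -0.148, 0.0], [-0.148, -0.989, 0.001], [0.0, -0.001, -1.0]]
ft_force: [0.5, 5.5, 4.7]
finger_gap: 0.0003
```

servo_tool([
  {"tx":0,"ty":0.001,"tz":0,"wx":0,"wy":0,"wz":0},
  {"tx":0,"ty":0,"tz":0,"wx":0,"wy":0,"wz":0},
])

```text
clock: 19.0
eef_pos: [0.5347, -0.3497, 0.0904]
orientation: [[0.989, -0.149, 0.0], [-0.149, -0.989, 0.001], [0.0, -0.001, -1.0]]
ft_force: [2.2, 5.5, 3.8]
finger_gap: 0.0005
```

servo_tool([
  {"tx":0,"ty":0.001,"tz":0,"wx":0,"wy":0,"wz":0},
  {"tx":0,"ty":0,"tz":0,"wx":0,"wy":0,"wz":0},
])

```text
clock: 19.2
eef_pos: [0.5346, -0.3506, 0.0904]
orientation: [[0.989, -0.149, 0.0], [-0.149, -0.989, 0.001], [0.0, -0.001, -1.0]]
ft_force: [1.3, 4.6, 4.2]
finger_gap: 0.0001
```

```bash
python3 -c "
from h import *
rel()
im=snap('wrist','w14.png'); cv2.imwrite('pics/w14c.png',cv2.resize(im[150:350,320:640,::-1],None,fx=2.5,fy=2.5))
for n in ['pusher_face','plunger_end']:
        r=env.place_of('wrist',n); print(n,[(np.round(a['location'],4),round(a['score'],2)) for a in r[:2]])
"
```

```text
t 19.2 tcp in wheel frame mm [ 23.8 -25.4  90.4] yaw -8.55 tilt [ 3.e-04  9.e-04 -1.e+00] F(pump) [0.57 4.78 4.23] q [  0.4  40.4  45.1  98.9 -34.   55.3 -39.8]
pusher_face [(array([ 0.5502, -0.4192,  0.0915]), 0.81)]
plunger_end [(array([ 0.5516, -0.4256,  0.0907]), 0.56)]
```

View pics/w14c.png

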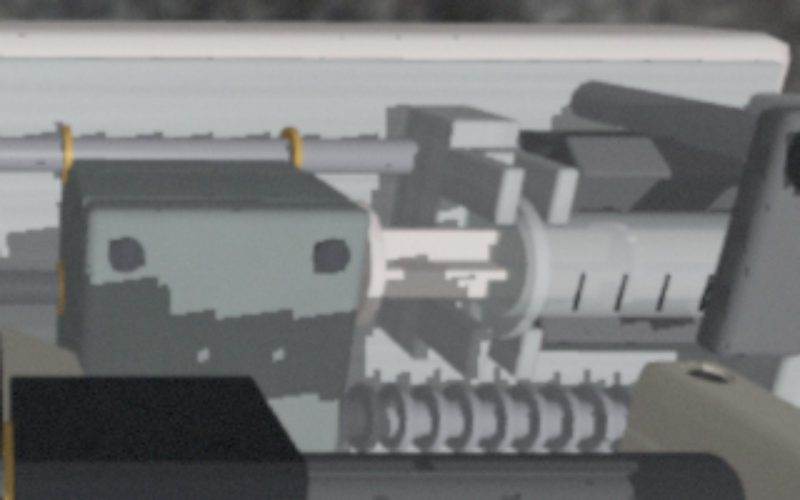

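servo_tool([
  {"tx":0,"ty":0.001,"tz":0,"wx":0,"wy":0,"wz":0},
  {"tx":0,"ty":0,"tz":0,"wx":0,"wy":0,"wz":0},
])

```text
clock: 19.55
eef_pos: [0.5344, -0.3516, 0.0903]
orientation: [[0.989, -0.149, 0.0], [-0.149, -0.989, 0.001], [0.0, -0.001, -1.0]]
ft_force: [1.6, 5.5, 3.7]
finger_gap: 0.0007
```

servo_tool([
  {"tx":0,"ty":0.001,"tz":0,"wx":0,"wy":0,"wz":0},
  {"tx":0,"ty":0,"tz":0,"wx":0,"wy":0,"wz":0},
])

```text
clock: 19.75
eef_pos: [0.5342, -0.3526, 0.0903]
orientation: [[0.989, -0.149, 0.0], [-0.149, -0.989, 0.001], [0.0, -0.001, -1.0]]
ft_force: [0.7, 5.7, 3.7]
finger_gap: 0.0003
```

```bash
python3 -c "
from h import *
rel()
im=snap('wrist','w15.png'); cv2.imwrite('pics/w15c.png',cv2.resize(im[150:350,320:640,::-1],None,fx=2.5,fy=2.5))
r=env.place_of('wrist','plunger_end'); print(r[:1])
im=snap('top','t15.png'); cv2.imwrite('pics/t15c.png',cv2.resize(im[170:300,230:430,::-1],None,fx=4,fy=4))
"
```

```text
t 19.75 tcp in wheel frame mm [ 23.8 -27.4  90.3] yaw -8.55 tilt [ 2.e-04  9.e-04 -1.e+00] F(pump) [-0.15  5.72  3.74] q [  0.6  40.5  45.1  98.7 -34.   55.4 -39.7]
[{'location': [0.5504, -0.4222, 0.0906], 'score': 0.56}]
```

View pics/w15c.png

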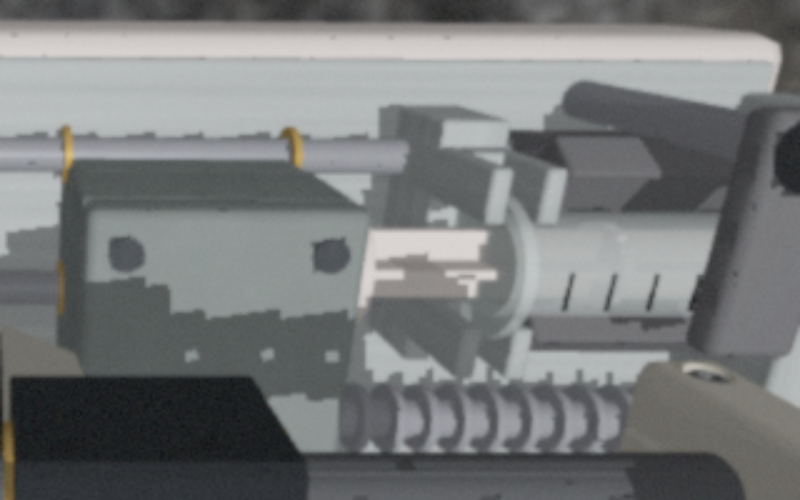

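View pics/t15c.png

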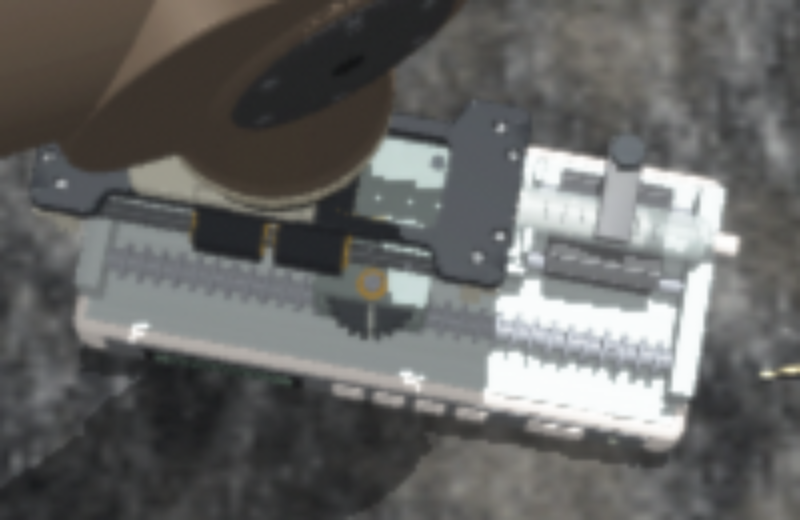

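servo_tool([
  {"tx":0,"ty":0.0005,"tz":0,"wx":0,"wy":0,"wz":0},
  {"tx":0,"ty":0,"tz":0,"wx":0,"wy":0,"wz":0},
])

```text
clock: 20.1
eef_pos: [0.5342, -0.353, 0.0903]
orientation: [[0.989, -0.149, 0.0], [-0.149, -0.989, 0.001], [0.0, -0.001, -1.0]]
ft_force: [1.9, 5.2, 3.8]
finger_gap: 0.0007
```

servo_tool([
  {"tx":0,"ty":0.0005,"tz":0,"wx":0,"wy":0,"wz":0},
  {"tx":0,"ty":0,"tz":0,"wx":0,"wy":0,"wz":0},
])

```text
clock: 20.3
eef_pos: [0.5341, -0.3535, 0.0904]
orientation: [[0.989, -0.149, 0.0], [-0.149, -0.989, 0.001], [0.0, -0.001, -1.0]]
ft_force: [0.2, 5.8, 3.7]
finger_gap: 0.0004
```

servo_tool([
  {"tx":0,"ty":0.0005,"tz":0,"wx":0,"wy":0,"wz":0},
  {"tx":0,"ty":0,"tz":0,"wx":0,"wy":0,"wz":0},
])

```text
clock: 20.5
eef_pos: [0.534, -0.354, 0.0903]
orientation: [[0.989, -0.149, 0.0], [-0.149, -0.989, 0.001], [0.0, -0.001, -1.0]]
ft_force: [0.9, 5.7, 3.8]
finger_gap: 0.0006
```

servo_tool([
  {"tx":0,"ty":0.0005,"tz":0,"wx":0,"wy":0,"wz":0},
  {"tx":0,"ty":0,"tz":0,"wx":0,"wy":0,"wz":0},
])

```text
clock: 20.7
eef_pos: [0.534, -0.3543, 0.0903]
orientation: [[0.989, -0.148, 0.0], [-0.148, -0.989, 0.001], [0.0, -0.001, -1.0]]
ft_force: [0.9, 6.3, 3.6]
finger_gap: 0.0004
```

servo_tool([
  {"tx":0,"ty":0.0005,"tz":0,"wx":0,"wy":0,"wz":0},
  {"tx":0,"ty":0,"tz":0,"wx":0,"wy":0,"wz":0},
])

```text
clock: 20.9
eef_pos: [0.534, -0.3544, 0.0903]
orientation: [[0.989, -0.148, 0.0], [-0.148, -0.989, 0.002], [-0.0, -0.002, -1.0]]
ft_force: [-0.2, 7.9, 5.7]
finger_gap: 0.0002
```

```bash
python3 -c "
from h import *
rel()
im=snap('wrist','w16.png'); cv2.imwrite('pics/w16c.png',cv2.resize(im[200:300,420:580,::-1],None,fx=5,fy=5))
a=cv2.imread('pics/w13.png');cv2.imwrite('pics/w13d.png',cv2.resize(a[200:300,420:580],None,fx=5,fy=5))
"
```

```text
t 20.9 tcp in wheel frame mm [ 23.8 -29.2  90.3] yaw -8.52 tilt [ 2.e-04  2.e-03 -1.e+00] F(pump) [-1.38  7.8   5.67] q [  0.8  40.5  45.   98.6 -34.   55.5 -39.5]
```

View pics/w16c.png

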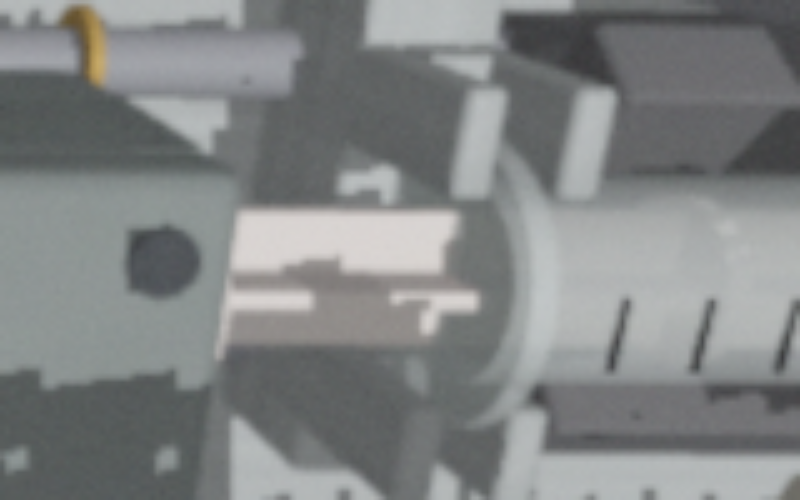

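View pics/w13d.png

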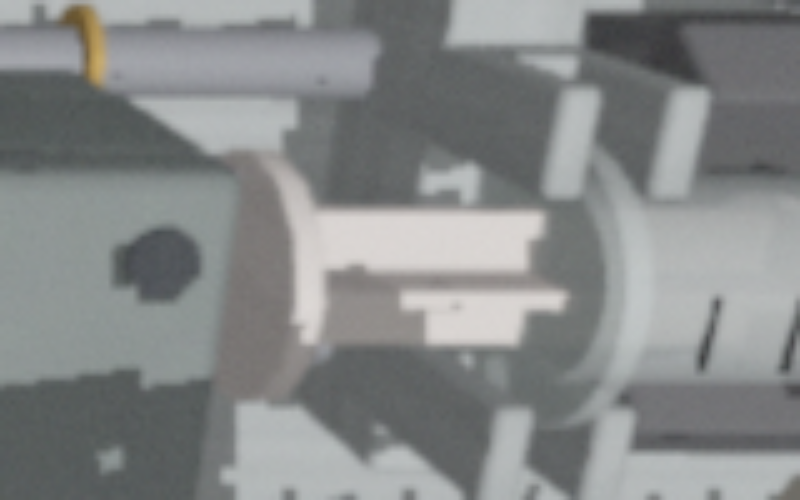

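servo_tool([
  {"tx":0,"ty":0.0005,"tz":0,"wx":0,"wy":0,"wz":0},
  {"tx":0,"ty":0,"tz":0,"wx":0,"wy":0,"wz":0},
])

```text
clock: 21.15
eef_pos: [0.534, -0.3544, 0.0903]
orientation: [[0.989, -0.148, 0.0], [-0.148, -0.989, 0.003], [-0.0, -0.003, -1.0]]
ft_force: [-0.1, 8.5, 6.5]
finger_gap: 0.0005
```

```bash
python3 -c "
from h import *
rel()"
```

```text
t 21.15 tcp in wheel frame mm [ 23.8 -29.2  90.3] yaw -8.51 tilt [ 2.0e-04  2.7e-03 -1.0e+00] F(pump) [-1.3   8.36  6.52] q [  0.9  40.5  45.   98.5 -34.   55.5 -39.5]
```

servo_tool([
  {"tx":0,"ty":-0.002,"tz":0,"wx":0,"wy":0,"wz":0},
  {"tx":0,"ty":-0.005,"tz":0,"wx":0,"wy":0,"wz":0},
  {"tx":0,"ty":-0.01,"tz":0,"wx":0,"wy":0,"wz":0},
  {"tx":0,"ty":-0.005,"tz":-0.03,"wx":0,"wy":0,"wz":0},
  {"tx":0,"ty":0,"tz":-0.045,"wx":0,"wy":0,"wz":0},
])

```text
clock: 21.65
eef_pos: [0.5358, -0.3318, 0.1635]
orientation: [[0.989, -0.148, -0.005], [-0.148, -0.989, 0.003], [-0.005, -0.002, -1.0]]
ft_force: [0.9, 0.2, 0.3]
finger_gap: 0.0002
```

servo_tool([
  {"tx":-0.04,"ty":0,"tz":-0.03,"wx":0,"wy":0,"wz":0},
  {"tx":-0.04,"ty":0.01,"tz":0,"wx":0,"wy":0,"wz":0},
  {"tx":-0.03,"ty":0.02,"tz":0,"wx":0,"wy":0,"wz":0},
  {"tx":0,"ty":0.02,"tz":0,"wx":0,"wy":0,"wz":0},
  {"tx":0,"ty":0,"tz":0,"wx":0,"wy":0,"wz":0},
])

```text
clock: 22.15
eef_pos: [0.4189, -0.3697, 0.196]
orientation: [[0.988, -0.153, 0.001], [-0.153, -0.988, -0.002], [0.001, 0.002, -1.0]]
ft_force: [0.1, 0.6, -0.4]
finger_gap: 0.0005
```

servo_tool([
  {"tx":0,"ty":0,"tz":0,"wx":0,"wy":0,"wz":0},
  {"tx":0,"ty":0,"tz":0,"wx":0,"wy":0,"wz":0},
])

```text
clock: 22.35
eef_pos: [0.4212, -0.3665, 0.1949]
orientation: [[0.989, -0.148, -0.0], [-0.148, -0.989, 0.0], [-0.0, -0.0, -1.0]]
ft_force: [-0.2, -0.2, -0.4]
finger_gap: 0.0004
```

```bash
python3 -c "
from h import *
rel()
im=snap('wrist','w17.png')
for n in ['wheel_centre','pin_top','pusher_face','plunger_end']:
        r=env.place_of('wrist',n); print(n,[(np.round(a['location'],4),round(a['score'],2)) for a in r[:2]])
im=im[30:230,180:500,::-1]; cv2.imwrite('pics/w17c.png',cv2.resize(im,None,fx=2.5,fy=2.5,interpolation=2))
"
```

```text
t 22.35 tcp in wheel frame mm [-86.  -57.7 194.9] yaw -8.51 tilt [-4.e-04  5.e-04 -1.e+00] F(pump) [-0.2  -0.25 -0.39] q [ -1.3  26.8  52.8 104.8 -24.4  60.6 -37.6]
wheel_centre [(array([ 0.5058, -0.3876,  0.0924]), 0.81)]
pin_top [(array([ 0.5017, -0.3924,  0.116 ]), 0.39)]
pusher_face [(array([ 0.546 , -0.4251,  0.0902]), 0.68)]
plunger_end [(array([ 0.5487, -0.4215,  0.0921]), 0.78), (array([ 0.5013, -0.3892,  0.1142]), 0.73)]
```

View pics/w17c.png

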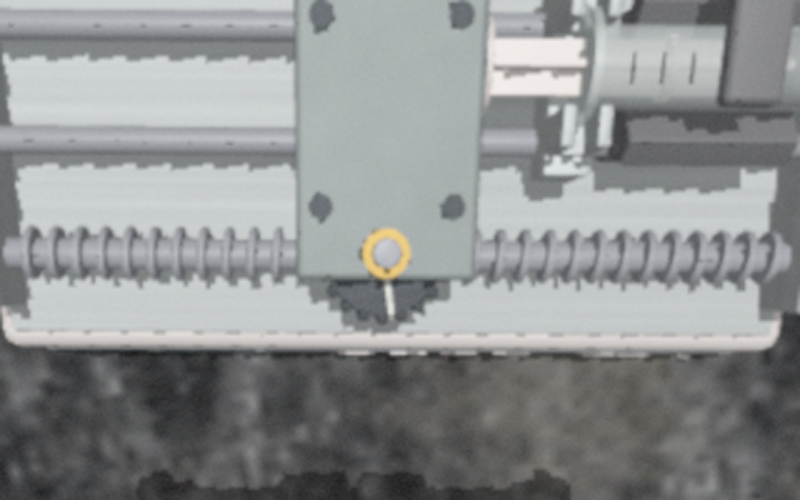

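servo_tool([
  {"tx":0.01,"ty":0.03,"tz":0,"wx":0,"wy":0,"wz":0},
  {"tx":0.01,"ty":0.015,"tz":0,"wx":0,"wy":0,"wz":0},
  {"tx":0,"ty":0,"tz":0,"wx":0,"wy":0,"wz":0},
  {"tx":0,"ty":0,"tz":0,"wx":0,"wy":0,"wz":0},
  {"tx":0,"ty":0,"tz":0,"wx":0,"wy":0,"wz":0},
])

```text
clock: 23.1
eef_pos: [0.4335, -0.4141, 0.1951]
orientation: [[0.989, -0.149, -0.0], [-0.149, -0.989, 0.001], [-0.0, -0.001, -1.0]]
ft_force: [0.5, 1.2, 0.1]
finger_gap: 0.0005
```

```bash
python3 -c "
from h import *
rel()
im=snap('wrist','w18.png')
im=im[0:200,160:480,::-1]; cv2.imwrite('pics/w18c.png',cv2.resize(im,None,fx=2.5,fy=2.5,interpolation=2))
snap('top','t18.png')
"
```

```text
t 23.1 tcp in wheel frame mm [ -66.9 -102.9  195.1] yaw -8.56 tilt [-4.e-04  9.e-04 -1.e+00] F(pump) [0.33 1.23 0.13] q [  4.9  30.7  51.1  98.9 -26.5  63.3 -34.2]
```

View pics/w18c.png

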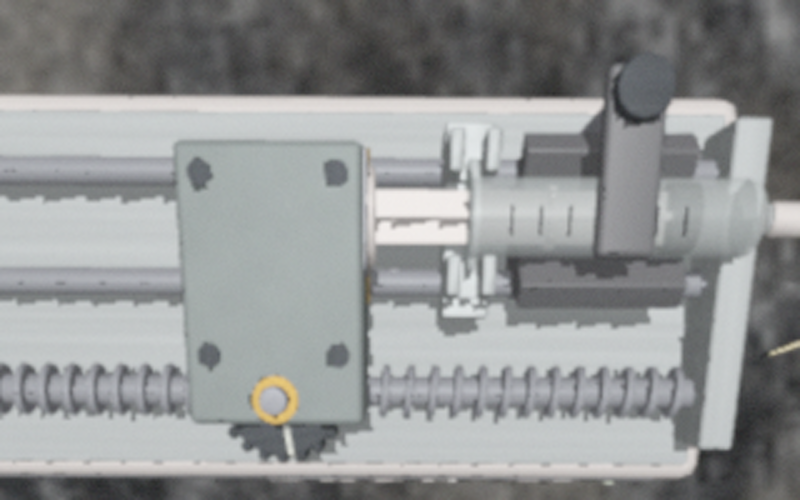

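View pics/t18.png

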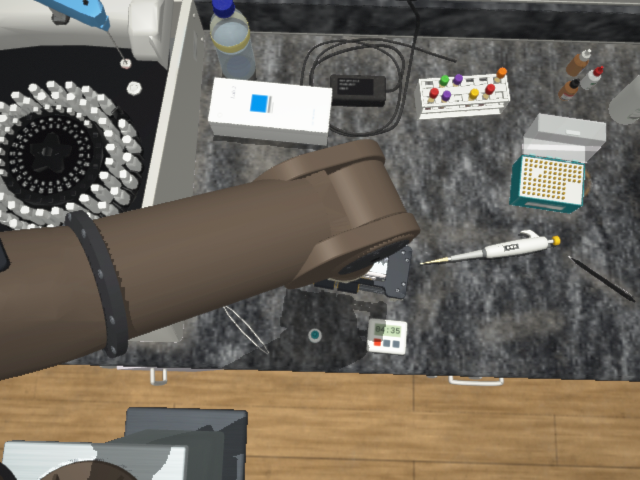

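```bash
python3 -c "
from h import *
rel(); print(env.finish_job())"
```

```text
t 23.2 tcp in wheel frame mm [ -66.8 -102.9  195.2] yaw -8.54 tilt [ 1.e-04  8.e-04 -1.e+00] F(pump) [-0.62  0.25 -0.26] q [  4.9  30.7  51.1  98.9 -26.5  63.3 -34.2]
the job is handed in; nothing more can be done
None
```

I handed the job in at 23 s. The wheel is about two turns loose, and the block is resting against the plunger's end.

- **Wheel:** I rolled it with the closed fingertips in seven full strokes and one short one. From the white line I read about 414° after four strokes and 684° after seven. At the end it was about 5° past the front, so about 725° in all.
- **Pushing the block:** I pushed it in steps of 0.5 mm at the end. It stopped advancing when the push force rose from about 5.7 N to 8.4 N. That extra force is well under the plunger's 15 N, so I backed off there.
- **Last checks:** The final wrist picture shows the thumb plate directly against the block. The network's plunger positions stayed within their usual scatter throughout, so I saw no sign of the plunger moving in. The timer, forceps and dropper bottle are where they were in the first top picture. The tool was clear of everything, with forces near zero.

**Order not strictly kept:** the block slid about 11 mm towards the syringe during the last full strokes, after the pin had freed it and before the second turn was complete. I then finished the turn with a light stroke before the actual push. This did not bring the block near the plunger.

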